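# Set up the steamer on the open pot's side

## Task

Get the open pot ready for steaming: take the pressure-cooker weight off the aluminium steamer plate and stand it upright on the free part of the wooden board, then lay the steamer plate flat inside the pot that has no lid. Leave the toggle switch behind that pot fully on (lever away from the robot) and the one behind the lidded pot fully off; one of them is on to begin with, and it may or may not be the right one. Set the things down rather than dropping them, and leave the salt jar, pepper mill, mug and canister where they are.

Things in the scene. Friction and masses are not known exactly. Their poses are not given: they have to be found in the camera images.
- steamer_plate: aluminium steamer plate: flat perforated disc 140 mm across and 4 mm thick (z 18 to 22 mm above the origin) on six short feet 18 mm high; in its centre a stem 12 mm across (z 22 to 46) carries a round grip knob 26 mm across, z 46 to 68 mm. 0.3 kg. Origin: centre of the underside of the feet, z up. It starts on the worktop to the left or the right of the pots, with the cooker weight standing on it
- cooker_weight: steel pressure-cooker weight, 76 mm tall, round: body 44 mm across up to z = 36 mm, a neck 18 mm across at z 42 to 48, a grip knob 28 mm across at z 52 to 74. About 0.25 kg. Origin: centre of its underside, z up. It starts upright on the steamer plate's disc, beside the plate's knob (centre 36 to 44 mm from the plate's axis)
- board: fixed wooden board lying on the worktop on the other side of the pots from the plate, 180 mm (its x) by 120 mm (its y), 18 mm thick; origin: centre of its underside, so its top is at z = 18 mm. The salt jar stands somewhere on it
- pot_open: fixed round steel pot without a lid, 190 mm across at the rim, 70 mm high, inside 178 mm across with a flat floor 5 mm above the worktop, two loop handles reaching 129 mm from its axis along its own +y and -y at z = 60 mm, level; origin: centre of its underside on the worktop. It is the left (+y) or the right (-y) one of two equal pots standing on the black hob
- pot_lidded: fixed round steel pot of the same size with its lid on: 113 mm high to the top of the black lid knob, 194 mm across; origin: centre of its underside. It stands on the side that the open pot does not
- upstand: fixed low tiled ledge behind the pots, 80 mm deep (x), 480 mm wide (y), 50 mm high, with a louvred vent behind each pot; origin: centre of its underside
- toggle_a (a joint): toggle switch on top of the tiled upstand: steel lever hinged about y, 22 mm above the upstand's top, base 70 x 50 mm and 25 mm high. 0 = off, leaning 0.5 rad to the robot (-x); 1.0 = on, leaning 0.5 rad away (+x). Light friction (under 3 N at the tip), stays where it is left. One toggle starts on, the other off; either may be the left (+y) one
- toggle_b (a joint): the other toggle, the same in every way as toggle_a (0 = off, leaning to the robot; 1.0 = on, leaning away)
- toggle_a_tip (a point): centre of the 26 mm ball at the free end of the lever of toggle_a, 80 mm from its hinge; it moves with the lever
- toggle_b_tip (a point): centre of the same ball of toggle_b
- salt_jar: lidded white ceramic salt jar, 54 mm across, 85 mm tall, standing on the wooden board; origin: centre of its underside. Leave alone
- mill: turned dark-wood pepper mill, 56 mm across at the foot, 158 mm tall, on the worktop; origin: centre of its underside. Leave alone
- mug: white ceramic mug, 76 mm across, 90 mm tall, with a handle on its own +y side reaching about 70 mm from its axis; origin: centre of its underside. Leave alone
- canister: plain steel canister, 68 mm across, 140 mm tall; origin: centre of its underside. Leave alone
There are look-alikes about, which are no part of the job. Several things have the shape of the steamer_plate; the one meant has the colours described above.

How it is judged:
At the end, for the whole second after the job is handed in: plate flat (0.1 rad) on the open pot's floor, within 30 mm of its centre; cooker weight upright (0.1 rad) on the board, its centre over it; both at rest; the toggle on the open pot's side (left or right) over 0.75 (on), the other under 0.25 (off) (horizontal distance between steamer_plate and pot_open below 0.03 m and z of steamer_plate in the frame of pot_open below 0.015 m and angle between each of steamer_plate, cooker_weight's own z axis and vertical below 0.1 rad and linear speed of each of steamer_plate, cooker_weight below 0.02 m/s and x of cooker_weight in the frame of board between -0.09 and 0.09 m and y of cooker_weight in the frame of board between -0.06 and 0.06 m and z of cooker_weight in the frame of board between 0.012 and 0.024 m and ((world y of each of pot_open, toggle_a_tip above 0 m and value of joint toggle_a above 0.75 rad and value of joint toggle_b below 0.25 rad) or (world y of each of pot_open, toggle_b_tip above 0 m and value of joint toggle_b above 0.75 rad and value of joint toggle_a below 0.25 rad) or (world y of each of pot_open, toggle_a_tip below 0 m and value of joint toggle_a above 0.75 rad and value of joint toggle_b below 0.25 rad) or (world y of each of pot_open, toggle_b_tip below 0 m and value of joint toggle_b above 0.75 rad and value of joint toggle_a below 0.25 rad))); the robot touches nothing.
It fails at once if salt jar, mill, mug or canister shifted by more than 20 mm (distance of any of salt_jar, mill, mug, canister from where it was at the start of the episode above 0.02 m).
It fails at once if salt jar, mill, mug or canister tipped by more than 0.4 rad (angle between any of salt_jar, mill, mug, canister's own z axis and vertical above 0.4 rad).
It fails at once if the plate or the weight dropped (falls faster than 0.75 m/s out of the fingers, about 30 mm) ((linear speed of steamer_plate above 0.75 m/s and contact force between the fingers and steamer_plate below 0.01 N) or (linear speed of cooker_weight above 0.75 m/s and contact force between the fingers and cooker_weight below 0.01 N)).
It also fails if it takes over 72 s, if anything falls off the work surface, if the arm or the gripper's body presses on something with over 40 N, if the wrist force passes 120 N, or if a joint passes its speed limit or range.

## Robot

A 6-joint arm with a two-finger parallel gripper is mounted at the origin on the work surface. World frame = base frame: x ahead of the robot, y to its left, z up, the work surface at z = 0. Lengths are in m, angles in rad, forces in N, time in s.
With the tool pointing down it reaches from about 0.35 to 0.775 m from the base axis. Payload 5.5 kg.
Tool frame: the origin (TCP) lies on the mounting face of the last link; the fingertips stand 173 mm ahead of it and the grasp point (between the pads) lies 155 mm ahead of it; z points along the fingers, y is the direction in which the jaws open and shut (so a half turn about z gives the same grasp; the last joint's range is limited). The gripper opens to 85 mm and grips with 20 to 120 N. Pads are 22 mm wide; open, the fingers measure 114 mm over their backs; the gripper's body (76 mm by 85 mm) begins 54 mm behind the grasp point. The pads swing forward as they close: fully open they stand 13 mm farther back than shut.
Start: joints at [-1.392, 0.313, 0.046, 1.304, 0, 1.431], TCP at [0.18, -0.546, 0.405] pointing down, gripper open.
Joint ranges: [-2.76, 2.76], [-0.86, 1.69], [-1.03, 1.26], [-2.2, 2.34], [-1.47, 1.5], [-3.14, 3.14]. Speed limits (rad/s): [2.57, 2.57, 3.14, 3.14, 3.14, 3.14].

## Interface

Orientations are given as a unit quaternion [w, x, y, z].
In Python, from workcell import get_state, eyes, env gives the robot as it stands. The module is installed in compiled form; this text tells all that it offers.
- The arm moves only by the tool carry_out, never from a script. Its argument "motion" is a list of rows, each an object of numbers: "jaw": the opening, from -1 (shut) to 1 (fully open); "tx", "ty", "tz": the shift along the tool's x, y, z in cm; "wx", "wy", "wz": the turn, a rotation vector about the tool's x, y, z in degrees. In form: [{"jaw": .., "tx": .., "ty": .., "tz": .., "wx": .., "wy": .., "wz": ..}, ...]. A call has 1 to 20 rows; each row shifts and turns the commanded pose from where the row before left it, along the tool's axes as they then stand; what a row does not reach is not made up. A row lasts 1/8 s, in which the tool goes at most 62.5 mm and 10.7 degrees, less where a joint would pass 70% of its speed; a pose out of reach is approached as far as the arm can. A call with a gripper value outside its range is refused whole. The fingers move at their own pace and stop on an object; "force" is the grip in N (left out, the last holds). Time passes only in rows, so rows that do not move let the fingers close. It gives the time, the measured TCP pose, the force and the opening at its end, in the units of the state.
- get_state(): the state, without advancing time (a new reading comes with each control period).
- eyes.read_camera(name): name is "scene" or "side" or "wrist"; returns the picture (480x640x3 uint8, blue, green, red); there is no depth.
- eyes.calibration(name): a dict with "K" (3x3 intrinsics, pixels), "camera_from_world" (4x4, takes a point from world to camera coordinates). Camera axes: x right, y up, looking along -z (the intrinsics and any distortion apply to the point x, -y, -z); pixel columns grow to the right and rows downward; lengths in m; the calibration is good to about 2 mm. The wrist camera is an equidistant fisheye: a pixel r from the principal point sees the ray r / f radians off the axis. A picture is of the moment at which its call begins: read the wrist's pose just before it. calibration takes no time and is no camera call; for the wrist camera it gives the pose at the moment of the call.
- env.hand_in(): hands the job in, once; it reports no verdict.
The state is a dict: "clock": time; "joint_pos": joint angles; "qvel": joint speeds; "tau": joint torques, N m; "tcp_pos": TCP position; "orientation": TCP orientation; "wrist_force": force on the tool from outside, world axes, zero at the start; "ft_torque": the same for the moment, N m; "finger_gap": finger opening in m.
Only numpy, scipy, OpenCV 4.12 (cv2) and the standard library are available. Lean on these libraries where they do the work, as an engineer would, in place of code of your own. Each camera call takes 0.05 s, during which the arm holds its last target.

## Working session

There is one attempt and no reset: what is moved stays moved. The work goes in short steps, Python scripts to look and compute and a tool call to move; the robot and the scene stay as the last step left them, time stands still between calls to the robot, and variables do not carry over. Pictures are saved under pics/ and viewed, and the job is handed in when it is done.

Besides the shell and the picture viewer there is one more tool, called after ">>>" as name([rows], argument=value, ...), one row to a line, values as JSON. carry_out: Moves the arm, as the interface text tells. Its arguments: {"type":"object","properties":{"motion":{"type":"array"},"force":{"type":"number"}},"required":["motion"]}

```bash
mkdir -p pics
python3 - <<'E'
from workcell import get_state, eyes, env
import cv2
s=get_state();print(s)
for n in ["scene","side","wrist"]:
    c=eyes.calibration(n);print(n,c)
    cv2.imwrite(f"pics/{n}0.png",eyes.read_camera(n))
E
```

```text
{'clock': 0.0, 'joint_pos': array([-1.39157171e+00,  3.14018175e-01,  4.49928872e-02,  1.30357831e+00,
       -2.33448772e-05,  1.43119109e+00]), 'qvel': array([ 4.76493305e-05, -1.69310917e-03,  1.27547797e-03, -9.71853456e-04,
       -1.42726145e-03, -7.41425509e-04]), 'tau': array([-1.50832500e-03, -4.80634654e+01,  2.98526680e+01,  1.92530744e-02,
       -3.50912742e-04,  1.61718685e-05]), 'tcp_pos': array([ 0.18018885, -0.54584285,  0.40380415]), 'orientation': array([-9.03227755e-04,  9.87319922e-01,  1.58740528e-01, -2.95697282e-05]), 'wrist_force': array([-0.20763567, -0.26515785,  0.01721412]), 'ft_torque': array([0.04725663, 0.00704307, 0.0317287 ]), 'finger_gap': 0.08549114347267288}
scene {'K': array([[542.19116384,   0.        , 326.89923253],
       [  0.        , 542.19116384, 239.61527687],
       [  0.        ,   0.        ,   1.        ]]), 'camera_from_world': array([[ 0.68533628,  0.72807061, -0.0150789 , -0.34137758],
       [-0.46914277,  0.45725387,  0.75552892,  0.07079527],
       [ 0.55697329, -0.51071722,  0.65494173, -1.61584082],
       [ 0.        ,  0. 
[... 204 characters left out ...]
'camera_from_world': array([[ 0.81890609, -0.57370338, -0.01603899, -0.32858711],
       [ 0.44016471,  0.6098682 ,  0.65902641, -0.31551383],
       [-0.36830401, -0.54674053,  0.75194876, -1.73410692],
       [ 0.        ,  0.        ,  0.        ,  1.        ]])}
wrist {'K': array([[371.64829954,   0.        , 315.98409715],
       [  0.        , 371.64829954, 235.35427931],
       [  0.        ,   0.        ,   1.        ]]), 'camera_from_world': array([[ 0.31241898, -0.94994279, -0.00175583, -0.57360936],
       [ 0.90931662,  0.29959152, -0.28877016,  0.03664095],
       [ 0.27484116,  0.08862067,  0.95739684, -0.37957104],
       [ 0.        ,  0.        ,  0.        ,  1.        ]])}
```

View pics/scene0.png

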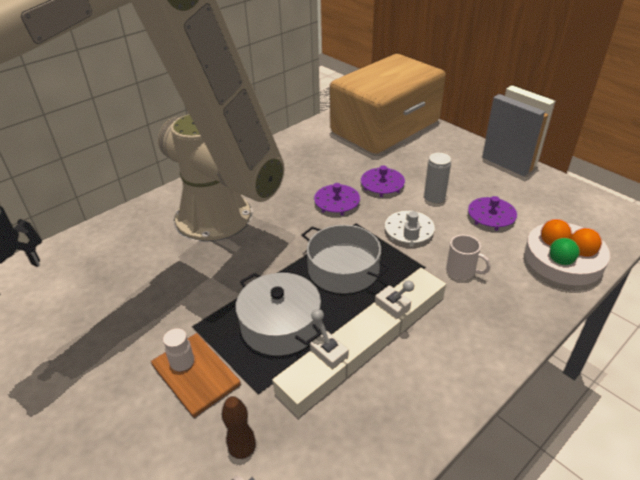

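View pics/side0.png

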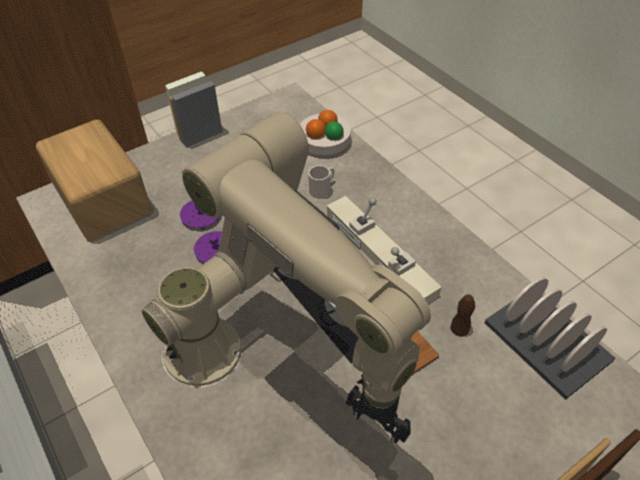

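View pics/wrist0.png

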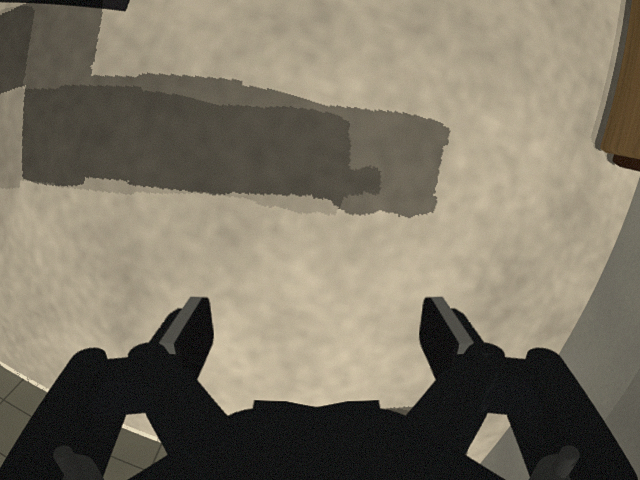

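```bash
cat > h.py <<'E'
from workcell import get_state, eyes, env
import cv2, numpy as np
from scipy.spatial.transform import Rotation as R
def proj(n,P,c=None):
    c=c or eyes.calibration(n);P=np.atleast_2d(P)
    q=P@c["camera_from_world"][:3,:3].T+c["camera_from_world"][:3,3]
    q=q*[1,-1,-1]
    K=c["K"]
    if n=="wrist":
        r=np.hypot(q[:,0],q[:,1]);t=np.arctan2(r,q[:,2])
        return np.c_[K[0,0]*t*q[:,0]/r+K[0,2],K[1,1]*t*q[:,1]/r+K[1,2]]
    return np.c_[K[0,0]*q[:,0]/q[:,2]+K[0,2],K[1,1]*q[:,1]/q[:,2]+K[1,2]]
def ray(n,u,v,c=None):
    c=c or eyes.calibration(n);K=c["K"]
    a,b=(u-K[0,2])/K[0,0],(v-K[1,2])/K[1,1]
    if n=="wrist":
        t=np.hypot(a,b);d=np.array([np.sin(t)*a/t,-np.sin(t)*b/t,-np.cos(t)])
    else: d=np.array([a,-b,-1.])
    M=c["camera_from_world"];Rm=M[:3,:3]
    return -Rm.T@M[:3,3],Rm.T@d
def pix(n,u,v,z,c=None):
    o,d=ray(n,u,v,c);return o+d*(z-o[2])/d[2]
def crop(img,x0,y0,x1,y1,f,name):
    cv2.imwrite(name,cv2.resize(img[y0:y1,x0:x1],None,fx=f,fy=f,interpolation=cv2.INTER_CUBIC))
E
python3 - <<'E'
from h import *
i=cv2.imread("pics/scene0.png");crop(i,290,190,450,310,5,"pics/c1.png");crop(i,140,270,350,420,3.8,"pics/c2.png")
for nm,u,v,z in [("plate disc",410,228,.02),("potopen rim",344,248,.07),("lidded rim",279,308,.07),("board",196,375,.018),("lidtop",277,293,.11),("mug",463,275,0.),("tipopen",408,286,.13),("tiplid",318,315,.13)]:
    p=pix("scene",u,v,z);print(nm,p.round(3),np.hypot(*p[:2]).round(3))
E
```

```text
plate disc [0.461 0.357 0.02 ] 0.583
potopen rim [0.431 0.125 0.07 ] 0.449
lidded rim [ 0.474 -0.127  0.07 ] 0.491
board [ 0.46  -0.351  0.018] 0.578
lidtop [ 0.466 -0.122  0.11 ] 0.481
mug [ 0.667  0.328 -0.   ] 0.743
tipopen [0.668 0.09  0.13 ] 0.674
tiplid [ 0.591 -0.111  0.13 ] 0.602
```

View pics/c1.png

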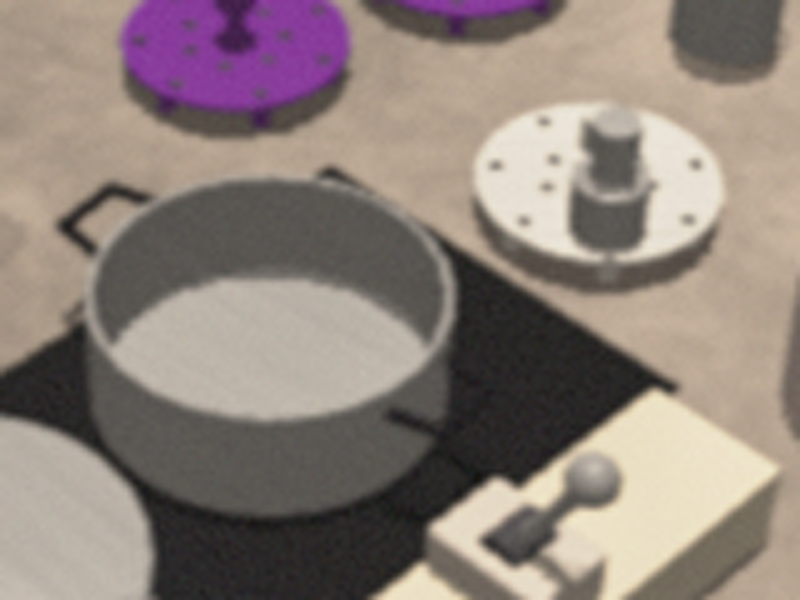

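View pics/c2.png

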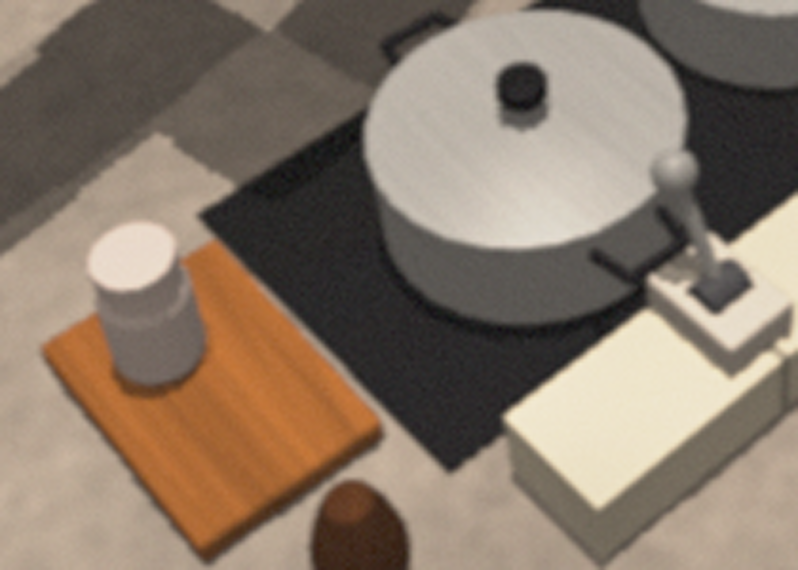

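Run:
```python
from h import *
for nm,u,v,z in [("open hole",394,296.4,.075),("open tip",408.4,286,.142),("lid hole",329.5,345.5,.075),("lid tip",317.6,314.7,.142),
 ("ups far corner",290,409.5-6,.05),("b1",152,363,.018),("b2",197,334,.018),("b3",240,383,.018),("b4",194.5,412,.018),("jar top",140+135/3.8,270+253/3.8,.103),("jar base",140+155/3.8,270+365/3.8,.018),
 ("mill top",236,402,.155),("canister top",439,160,.14),("floor open",290+270/5,190+348/5,.005)]:
    p=pix("scene",u,v,z);print(nm,p.round(3),np.hypot(*p[:2]).round(3))
s=get_state();print(R.from_quat(np.roll(s["orientation"],-1)).as_matrix().round(3))
```

```text
open hole [0.636 0.086 0.075] 0.641
open tip [0.675 0.081 0.142] 0.68
lid hole [ 0.635 -0.12   0.075] 0.646
lid tip [ 0.598 -0.118  0.142] 0.61
ups far corner [ 0.67  -0.261  0.05 ] 0.719
b1 [ 0.366 -0.404  0.018] 0.545
b2 [ 0.365 -0.287  0.018] 0.465
b3 [ 0.542 -0.295  0.018] 0.617
b4 [ 0.534 -0.403  0.018] 0.669
jar top [ 0.409 -0.352  0.103] 0.539
jar base [ 0.417 -0.362  0.018] 0.552
mill top [ 0.656 -0.367  0.155] 0.752
canister top [0.406 0.535 0.14 ] 0.672
floor open [0.413 0.143 0.005] 0.437
[[ 0.95   0.313 -0.   ]
 [ 0.313 -0.95   0.001]
 [ 0.    -0.001 -1.   ]]
```

```bash
cat > plan.py <<'E'
from h import *
import json,sys
# waypoints: (x,y,z,yaw_deg or None, nrows, jaw); grasp pt z = tcp-0.155
def plan(wps,jaw=None,start=None):
    s=get_state();p=np.array(s["tcp_pos"]) if start is None else np.array(start[:3])
    Rm=R.from_quat(np.roll(s["orientation"],-1))
    M=Rm.as_matrix();yaw=np.degrees(np.arctan2(M[1,0],M[0,0]))
    if start is not None: yaw=start[3]
    def rm(y): return np.array([[np.cos(y),np.sin(y),0],[np.sin(y),-np.cos(y),0],[0,0,-1.]])
    rows=[]
    for x,y,z,yw,n in wps:
        p0=p.copy();y0=yaw;yw=yaw if yw is None else yw
        y00=yaw
        for k in range(n):
            f=(k+1)/n
            t=p0+(np.array([x,y,z])-p0)*f
            d=rm(np.radians(yaw)).T@(t-p)*100; d=d.round(1)
            w=round(-((y00+(yw-y00)*f)-yaw),0)
            p=p+rm(np.radians(yaw))@d/100; yaw-=w
            r={}
            if jaw is not None:r["jaw"]=jaw
            for a,b in zip(("tx","ty","tz"),d):
                if b:r[a]=float(b)+0.0
            if w:r["wz"]=w
            rows.append(r)
    print("start yaw",round(np.degrees(np.arctan2(M[1,0],M[0,0])),1),"end",p.round(3),round(yaw,1),"tilt",M[2].round(3),len(rows))
    for i in range(0,len(rows),20): print(json.dumps(rows[i:i+20]))
E
python3 - <<'E'
from plan import *
plan([(.42,-.2,.40,60,12),(.46,.1,.40,95,9),(.45,.33,.38,128,9)],1)
E
```

```text
start yaw 18.3 end [0.45 0.33 0.38] 128.3 tilt [ 0.    -0.001 -1.   ] 30
[{"jaw": 1, "tx": 2.8, "ty": -2.1, "wz": -3.0}, {"jaw": 1, "tx": 2.9, "ty": -2.0, "tz": 0.1, "wz": -4.0}, {"jaw": 1, "tx": 3.0, "ty": -1.7, "wz": -3.0}, {"jaw": 1, "tx": 3.2, "ty": -1.6, "wz": -4.0}, {"jaw": 1, "tx": 3.2, "ty": -1.4, "tz": 0.1, "wz": -3.0}, {"jaw": 1, "tx": 3.3, "ty": -1.2, "wz": -4.0}, {"jaw": 1, "tx": 3.4, "ty": -1.0, "wz": -3.0}, {"jaw": 1, "tx": 3.4, "ty": -0.7, "tz": 0.1, "wz": -4.0}, {"jaw": 1, "tx": 3.4, "ty": -0.6, "wz": -3.0}, {"jaw": 1, "tx": 3.5, "ty": -0.4, "wz": -4.0}, {"jaw": 1, "tx": 3.5, "ty": -0.1, "tz": 0.1, "wz": -3.0}, {"jaw": 1, "tx": 3.5, "ty": 0.1, "wz": -4.0}, {"jaw": 1, "tx": 3.1, "ty": -1.3, "wz": -4.0}, {"jaw": 1, "tx": 3.2, "ty": -1.0, "wz": -4.0}, {"jaw": 1, "tx": 3.3, "ty": -0.8, "wz": -4.0}, {"jaw": 1, "tx": 3.3, "ty": -0.6, "wz": -3.0}, {"jaw": 1, "tx": 3.3, "ty": -0.4, "wz": -4.0}, {"jaw": 1, "tx": 3.4, "ty": -0.2, "wz": -4.0}, {"jaw": 1, "tx": 3.4, "wz": -4.0}, {"jaw": 1, "tx": 3.3, "ty": 0.3, "wz": -4.0}]
[{"jaw": 1, "tx": 3.4, "ty": 0.5, "wz": -4.0}, {"jaw": 1, "tx": 2.6, "ty": 0.1, "tz": 0.2, "wz": -4.0}, {"jaw": 1, "tx": 2.5, "ty": 0.3, "tz": 0.2, "wz": -3.0}, {"jaw": 1, "tx": 2.5, "ty": 0.5, "tz": 0.3, "wz": -4.0}, {"jaw": 1, "tx": 2.5, "ty": 0.6, "tz": 0.2, "wz": -4.0}, {"jaw": 1, "tx": 2.4, "ty": 0.8, "tz": 0.2, "wz": -3.0}, {"jaw": 1, "tx": 2.4, "ty": 0.9, "tz": 0.2, "wz": -4.0}, {"jaw": 1, "tx": 2.3, "ty": 1.0, "tz": 0.3, "wz": -3.0}, {"jaw": 1, "tx": 2.3, "ty": 1.2, "tz": 0.2, "wz": -4.0}, {"jaw": 1, "tx": 2.1, "ty": 1.4, "tz": 0.2, "wz": -4.0}]
```

>>> carry_out([
  {"jaw": 1,"tx": 2.8,"ty": -2.1,"wz": -3},
  {"jaw": 1,"tx": 2.9,"ty": -2.0,"tz": 0.1,"wz": -4},
  {"jaw": 1,"tx": 3.0,"ty": -1.7,"wz": -3},
  {"jaw": 1,"tx": 3.2,"ty": -1.6,"wz": -4},
  {"jaw": 1,"tx": 3.2,"ty": -1.4,"tz": 0.1,"wz": -3},
  {"jaw": 1,"tx": 3.3,"ty": -1.2,"wz": -4},
  {"jaw": 1,"tx": 3.4,"ty": -1.0,"wz": -3},
  {"jaw": 1,"tx": 3.4,"ty": -0.7,"tz": 0.1,"wz": -4},
  {"jaw": 1,"tx": 3.4,"ty": -0.6,"wz": -3},
  {"jaw": 1,"tx": 3.5,"ty": -0.4,"wz": -4},
  {"jaw": 1,"tx": 3.5,"ty": -0.1,"tz": 0.1,"wz": -3},
  {"jaw": 1,"tx": 3.5,"ty": 0.1,"wz": -4},
  {"jaw": 1,"tx": 3.1,"ty": -1.3,"wz": -4},
  {"jaw": 1,"tx": 3.2,"ty": -1.0,"wz": -4},
  {"jaw": 1,"tx": 3.3,"ty": -0.8,"wz": -4},
  {"jaw": 1,"tx": 3.3,"ty": -0.6,"wz": -3},
  {"jaw": 1,"tx": 3.3,"ty": -0.4,"wz": -4},
  {"jaw": 1,"tx": 3.4,"ty": -0.2,"wz": -4},
  {"jaw": 1,"tx": 3.4,"wz": -4},
  {"jaw": 1,"tx": 3.3,"ty": 0.3,"wz": -4},
])

```text
invalid input at $.motion[0]: expected keys jaw, tx, ty, tz, wx, wy, wz
```

>>> carry_out([
  {"jaw": 1,"tx": 3.4,"ty": 0.5,"wz": -4},
  {"jaw": 1,"tx": 2.6,"ty": 0.1,"tz": 0.2,"wz": -4},
  {"jaw": 1,"tx": 2.5,"ty": 0.3,"tz": 0.2,"wz": -3},
  {"jaw": 1,"tx": 2.5,"ty": 0.5,"tz": 0.3,"wz": -4},
  {"jaw": 1,"tx": 2.5,"ty": 0.6,"tz": 0.2,"wz": -4},
  {"jaw": 1,"tx": 2.4,"ty": 0.8,"tz": 0.2,"wz": -3},
  {"jaw": 1,"tx": 2.4,"ty": 0.9,"tz": 0.2,"wz": -4},
  {"jaw": 1,"tx": 2.3,"ty": 1.0,"tz": 0.3,"wz": -3},
  {"jaw": 1,"tx": 2.3,"ty": 1.2,"tz": 0.2,"wz": -4},
  {"jaw": 1,"tx": 2.1,"ty": 1.4,"tz": 0.2,"wz": -4},
])

```text
invalid input at $.motion[0]: expected keys jaw, tx, ty, tz, wx, wy, wz
```

Run:
```python
from h import *
import pickle
s=get_state();c=eyes.calibration("wrist");i=eyes.read_camera("wrist");j=eyes.read_camera("side")
pickle.dump(c,open("c1.pkl","wb"))
cv2.imwrite("pics/w1.png",i);cv2.imwrite("pics/s1.png",j)
print(s["clock"],s["tcp_pos"],s["joint_pos"].round(2))
print(proj("wrist",[.461,.357,.02],c))
```

```text
0.15 [ 0.18019061 -0.54589357  0.40400919] [-1.39  0.31  0.05  1.3   0.    1.43]
[[-93.68808339 -61.42924917]]
```

View pics/w1.png

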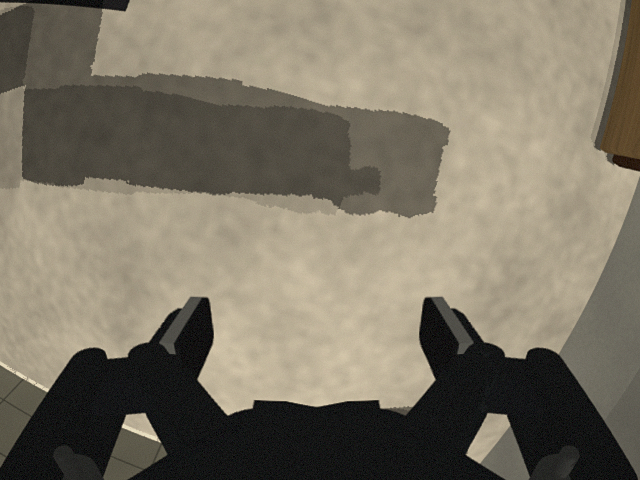

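View pics/s1.png

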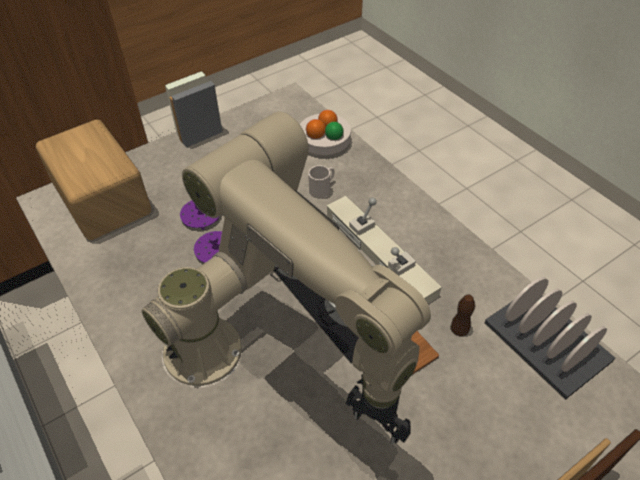

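```bash
sed -i 's/            r={}/            r={"jaw":jaw if jaw is not None else 1,"tx":0,"ty":0,"tz":0,"wx":0,"wy":0,"wz":0}/; s/if w:r\["wz"\]=w/if w:r["wz"]=int(w)/' plan.py
python3 - <<'E'
from plan import *
plan([(.42,-.2,.40,60,8),(.46,.1,.40,95,6),(.45,.33,.38,128,6)],1)
E
```

```text
start yaw 18.3 end [0.45 0.33 0.38] 128.3 tilt [ 0.    -0.001 -1.   ] 20
[{"jaw": 1, "tx": 4.2, "ty": -3.2, "tz": 0.1, "wx": 0, "wy": 0, "wz": -5}, {"jaw": 1, "tx": 4.5, "ty": -2.8, "tz": 0, "wx": 0, "wy": 0, "wz": -5}, {"jaw": 1, "tx": 4.6, "ty": -2.3, "tz": 0.1, "wx": 0, "wy": 0, "wz": -6}, {"jaw": 1, "tx": 5.0, "ty": -1.9, "tz": 0, "wx": 0, "wy": 0, "wz": -5}, {"jaw": 1, "tx": 5.0, "ty": -1.5, "tz": 0.1, "wx": 0, "wy": 0, "wz": -5}, {"jaw": 1, "tx": 5.2, "ty": -1.0, "tz": 0, "wx": 0, "wy": 0, "wz": -5}, {"jaw": 1, "tx": 5.2, "ty": -0.5, "tz": 0.1, "wx": 0, "wy": 0, "wz": -6}, {"jaw": 1, "tx": 5.3, "ty": 0, "tz": 0, "wx": 0, "wy": 0, "wz": -5}, {"jaw": 1, "tx": 4.7, "ty": -1.9, "tz": 0, "wx": 0, "wy": 0, "wz": -6}, {"jaw": 1, "tx": 4.8, "ty": -1.4, "tz": 0, "wx": 0, "wy": 0, "wz": -6}, {"jaw": 1, "tx": 5.0, "ty": -0.9, "tz": 0, "wx": 0, "wy": 0, "wz": -5}, {"jaw": 1, "tx": 5.0, "ty": -0.5, "tz": 0, "wx": 0, "wy": 0, "wz": -6}, {"jaw": 1, "tx": 5.0, "ty": 0.1, "tz": 0, "wx": 0, "wy": 0, "wz": -6}, {"jaw": 1, "tx": 5.1, "ty": 0.6, "tz": 0, "wx": 0, "wy": 0, "wz": -6}, {"jaw": 1, "tx": 3.8, "ty": 0.2, "tz": 0.3, "wx": 0, "wy": 0, "wz": -5}, {"jaw": 1, "tx": 3.8, "ty": 0.5, "tz": 0.4, "wx": 0, "wy": 0, "wz": -6}, {"jaw": 1, "tx": 3.7, "ty": 0.9, "tz": 0.3, "wx": 0, "wy": 0, "wz": -5}, {"jaw": 1, "tx": 3.7, "ty": 1.3, "tz": 0.4, "wx": 0, "wy": 0, "wz": -6}, {"jaw": 1, "tx": 3.4, "ty": 1.6, "tz": 0.3, "wx": 0, "wy": 0, "wz": -5}, {"jaw": 1, "tx": 3.4, "ty": 1.9, "tz": 0.3, "wx": 0, "wy": 0, "wz": -6}]
```

>>> carry_out([
  {"jaw": 1,"tx": 4.2,"ty": -3.2,"tz": 0.1,"wx": 0,"wy": 0,"wz": -5},
  {"jaw": 1,"tx": 4.5,"ty": -2.8,"tz": 0,"wx": 0,"wy": 0,"wz": -5},
  {"jaw": 1,"tx": 4.6,"ty": -2.3,"tz": 0.1,"wx": 0,"wy": 0,"wz": -6},
  {"jaw": 1,"tx": 5.0,"ty": -1.9,"tz": 0,"wx": 0,"wy": 0,"wz": -5},
  {"jaw": 1,"tx": 5.0,"ty": -1.5,"tz": 0.1,"wx": 0,"wy": 0,"wz": -5},
  {"jaw": 1,"tx": 5.2,"ty": -1.0,"tz": 0,"wx": 0,"wy": 0,"wz": -5},
  {"jaw": 1,"tx": 5.2,"ty": -0.5,"tz": 0.1,"wx": 0,"wy": 0,"wz": -6},
  {"jaw": 1,"tx": 5.3,"ty": 0,"tz": 0,"wx": 0,"wy": 0,"wz": -5},
  {"jaw": 1,"tx": 4.7,"ty": -1.9,"tz": 0,"wx": 0,"wy": 0,"wz": -6},
  {"jaw": 1,"tx": 4.8,"ty": -1.4,"tz": 0,"wx": 0,"wy": 0,"wz": -6},
  {"jaw": 1,"tx": 5.0,"ty": -0.9,"tz": 0,"wx": 0,"wy": 0,"wz": -5},
  {"jaw": 1,"tx": 5.0,"ty": -0.5,"tz": 0,"wx": 0,"wy": 0,"wz": -6},
  {"jaw": 1,"tx": 5.0,"ty": 0.1,"tz": 0,"wx": 0,"wy": 0,"wz": -6},
  {"jaw": 1,"tx": 5.1,"ty": 0.6,"tz": 0,"wx": 0,"wy": 0,"wz": -6},
  {"jaw": 1,"tx": 3.8,"ty": 0.2,"tz": 0.3,"wx": 0,"wy": 0,"wz": -5},
  {"jaw": 1,"tx": 3.8,"ty": 0.5,"tz": 0.4,"wx": 0,"wy": 0,"wz": -6},
  {"jaw": 1,"tx": 3.7,"ty": 0.9,"tz": 0.3,"wx": 0,"wy": 0,"wz": -5},
  {"jaw": 1,"tx": 3.7,"ty": 1.3,"tz": 0.4,"wx": 0,"wy": 0,"wz": -6},
  {"jaw": 1,"tx": 3.4,"ty": 1.6,"tz": 0.3,"wx": 0,"wy": 0,"wz": -5},
  {"jaw": 1,"tx": 3.4,"ty": 1.9,"tz": 0.3,"wx": 0,"wy": 0,"wz": -6},
])

```text
clock: 2.75
tcp_pos: [0.45, 0.3316, 0.3805]
orientation: [0.0, 0.435, 0.901, -0.0]
wrist_force: [0.8, -0.0, 0.3]
finger_gap: 0.0854
```

Run:
```python
from h import *
import pickle
s=get_state();c=eyes.calibration("wrist");i=eyes.read_camera("wrist");j=eyes.read_camera("side")
pickle.dump(c,open("c1.pkl","wb"))
cv2.imwrite("pics/w2.png",i);cv2.imwrite("pics/s2.png",j)
print(s["clock"],s["tcp_pos"],s["joint_pos"].round(2),s["orientation"].round(3))
print(proj("wrist",[.461,.357,.02],c))
```

```text
2.75 [0.45002773 0.33156472 0.38045829] [ 0.49  0.29 -0.05  1.24 -0.    1.39] [ 0.     0.435  0.901 -0.   ]
[[342.68402561 194.22139675]]
```

View pics/w2.png

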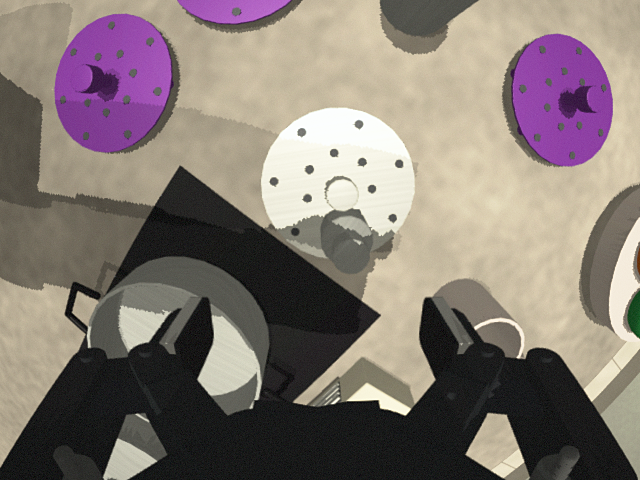

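View pics/s2.png

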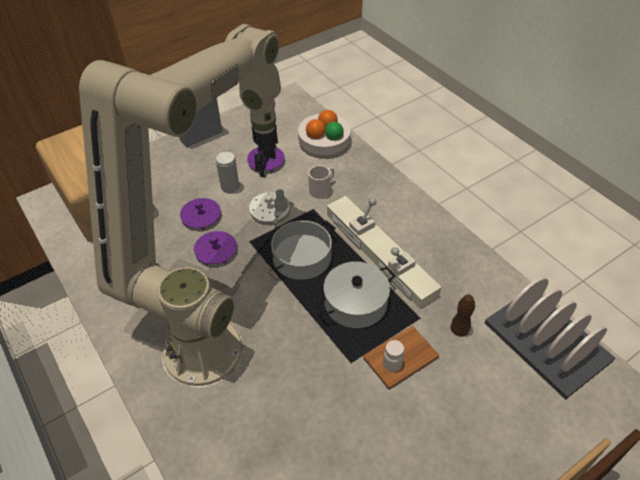

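Run:
```python
from h import *
i=cv2.imread("pics/w2.png");crop(i,250,95,430,285,3.1,"pics/c3.png")
i=cv2.imread("pics/s2.png");crop(i,230,170,450,310,3.6,"pics/c4.png")
```

```text
(no output)
```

View pics/c3.png

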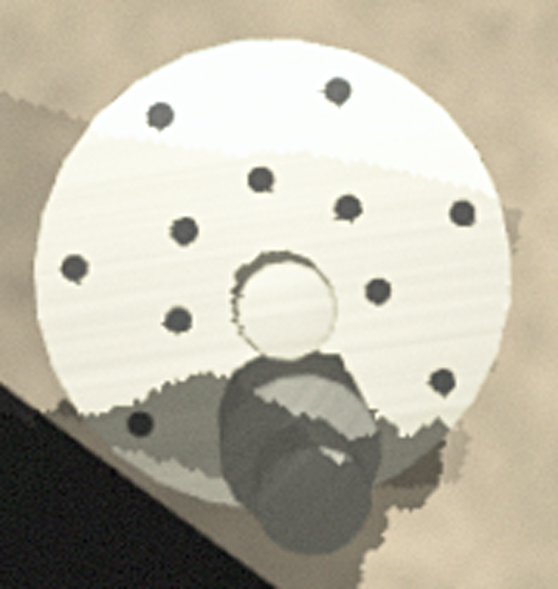

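View pics/c4.png

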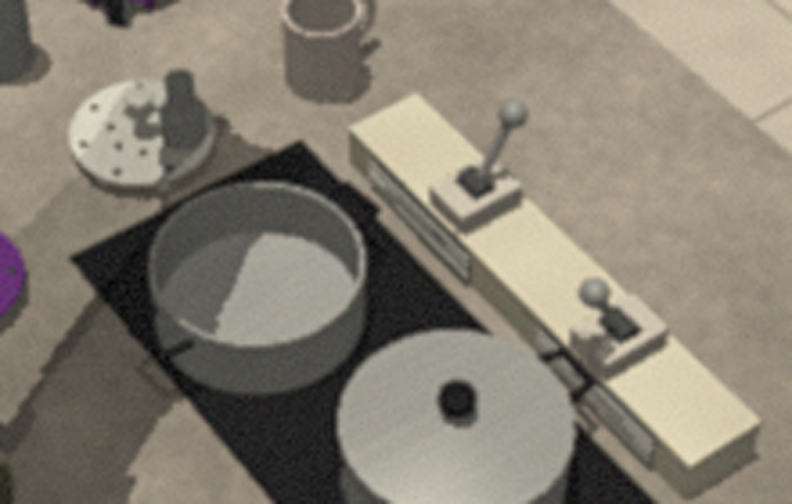

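Run:
```python
from h import *
import pickle
c=pickle.load(open("c1.pkl","rb"))
W=lambda a,b:(250+a/3.1,95+b/3.1)
S=lambda a,b:(230+a/3.6,170+b/3.6)
for n,q,z in [("disc",W(273,272),.022),("knob",W(284,308),.067),("wtop",W(316,497),.096),("wbodytop",W(300,440),.058)]:
    print(n,pix("wrist",*q,z,c).round(4))
cs=eyes.calibration("scene")
for n,q,z in [("disc",(290+600/5,190+185/5),.022),("wtop",(290+612/5,190+122/5),.096),("wbot",(290+608/5,190+228/5),.022),("pot rim",(290+270/5,190+302/5),.07)]:
    print("scene",n,pix("scene",*q,z).round(4))
for n,q,z in [("disc",S(142,132),.022),("wtop",S(179,78),.098),("potrim",S(258,265),.07),("lidknob",S(458,392),.113),("tip open",S(513,114),.142),("tip lid",S(594,293),.142),("hole open",S(475,182),.075),("hole lid",S(618,323),.075)]:
    print("side",n,pix("side",*q,z).round(4))
i=cv2.imread("pics/s2.png");crop(i,340,310,490,400,5,"pics/c5.png")
```

```text
disc [0.4508 0.3627 0.022 ]
knob [0.4523 0.3611 0.067 ]
wtop [0.4818 0.334  0.096 ]
wbodytop [0.4797 0.3354 0.058 ]
scene disc [0.4598 0.3583 0.022 ]
scene wtop [0.4835 0.3303 0.096 ]
scene wbot [0.487  0.3328 0.022 ]
scene pot rim [0.4378 0.1183 0.07  ]
side disc [0.4515 0.3528 0.022 ]
side wtop [0.4815 0.3256 0.098 ]
side potrim [0.4253 0.1138 0.07  ]
side lidknob [ 0.4605 -0.124   0.113 ]
side tip open [0.6731 0.0749 0.142 ]
side tip lid [ 0.5984 -0.1251  0.142 ]
side hole open [0.6364 0.0776 0.075 ]
side hole lid [ 0.6341 -0.1223  0.075 ]
```

View pics/c5.png

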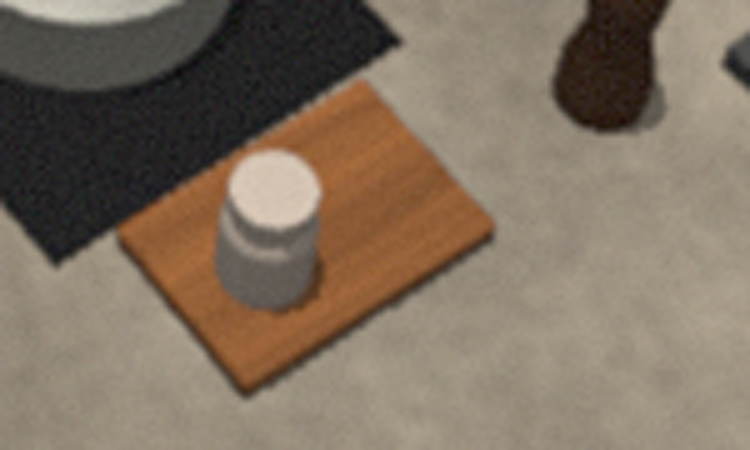

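Run:
```python
from plan import *
plan([(.4815,.332,.30,135,3),(.4815,.332,.241,135,3)],1)
```

```text
start yaw 128.6 end [0.481 0.332 0.241] 134.6 tilt [ 0.001 -0.    -1.   ] 6
[{"jaw": 1, "tx": -0.7, "ty": 0.8, "tz": 2.7, "wx": 0, "wy": 0, "wz": -2}, {"jaw": 1, "tx": -0.7, "ty": 0.8, "tz": 2.6, "wx": 0, "wy": 0, "wz": -2}, {"jaw": 1, "tx": -0.7, "ty": 0.7, "tz": 2.7, "wx": 0, "wy": 0, "wz": -2}, {"jaw": 1, "tx": 0, "ty": 0, "tz": 2.0, "wx": 0, "wy": 0, "wz": 0}, {"jaw": 1, "tx": 0, "ty": 0, "tz": 1.9, "wx": 0, "wy": 0, "wz": 0}, {"jaw": 1, "tx": 0, "ty": 0, "tz": 2.0, "wx": 0, "wy": 0, "wz": 0}]
```

>>> carry_out([
  {"jaw": 1,"tx": -0.7,"ty": 0.8,"tz": 2.7,"wx": 0,"wy": 0,"wz": -2},
  {"jaw": 1,"tx": -0.7,"ty": 0.8,"tz": 2.6,"wx": 0,"wy": 0,"wz": -2},
  {"jaw": 1,"tx": -0.7,"ty": 0.7,"tz": 2.7,"wx": 0,"wy": 0,"wz": -2},
  {"jaw": 1,"tx": 0,"ty": 0,"tz": 2.0,"wx": 0,"wy": 0,"wz": 0},
  {"jaw": 1,"tx": 0,"ty": 0,"tz": 1.9,"wx": 0,"wy": 0,"wz": 0},
  {"jaw": 1,"tx": 0,"ty": 0,"tz": 2.0,"wx": 0,"wy": 0,"wz": 0},
  {"jaw": 0.3,"tx": 0,"ty": 0,"tz": 0,"wx": 0,"wy": 0,"wz": 0},
  {"jaw": 0,"tx": 0,"ty": 0,"tz": 0,"wx": 0,"wy": 0,"wz": 0},
], force=40)

```text
clock: 3.85
tcp_pos: [0.4817, 0.3288, 0.2423]
orientation: [0.0, 0.389, 0.921, 0.0]
wrist_force: [0.0, 0.5, 1.0]
finger_gap: 0.0517
```

Run:
```python
from h import *
s=get_state();c=eyes.calibration("wrist");i=eyes.read_camera("wrist")
crop(i,140,100,480,355,2.3,"pics/w3.png")
print(s["clock"],s["tcp_pos"],s["finger_gap"])
```

```text
3.85 [0.48168097 0.32882899 0.2423462 ] 0.051703046970841215
```

View pics/w3.png

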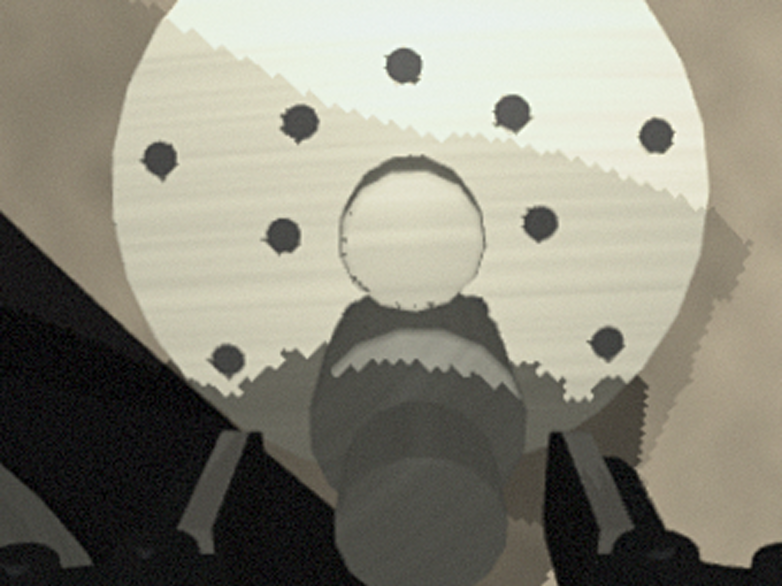

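>>> carry_out([
  {"jaw": 0,"tx": 0,"ty": 0.2,"tz": 0,"wx": 0,"wy": 0,"wz": 0},
  {"jaw": -0.3,"tx": 0,"ty": 0,"tz": 0,"wx": 0,"wy": 0,"wz": 0},
  {"jaw": -0.6,"tx": 0,"ty": 0,"tz": 0,"wx": 0,"wy": 0,"wz": 0},
  {"jaw": -1,"tx": 0,"ty": 0,"tz": 0,"wx": 0,"wy": 0,"wz": 0},
  {"jaw": -1,"tx": 0,"ty": 0,"tz": 0,"wx": 0,"wy": 0,"wz": 0},
  {"jaw": -1,"tx": 0,"ty": 0,"tz": -0.5,"wx": 0,"wy": 0,"wz": 0},
  {"jaw": -1,"tx": 0,"ty": 0,"tz": -1.5,"wx": 0,"wy": 0,"wz": 0},
  {"jaw": -1,"tx": 0,"ty": 0,"tz": -2,"wx": 0,"wy": 0,"wz": 0},
  {"jaw": -1,"tx": 0,"ty": 0,"tz": -2,"wx": 0,"wy": 0,"wz": 0},
], force=40)

```text
clock: 5.03
tcp_pos: [0.4826, 0.3305, 0.3026]
orientation: [-0.0, 0.389, 0.921, -0.0]
wrist_force: [-0.1, 0.9, -1.8]
finger_gap: 0.0268
```

Run:
```python
from h import *
s=get_state();i=eyes.read_camera("side");w=eyes.read_camera("wrist")
crop(i,200,80,400,230,4,"pics/s4.png");cv2.imwrite("pics/w4.png",w)
print(s["clock"],s["tcp_pos"],s["finger_gap"],s["wrist_force"],s["joint_pos"].round(2))
```

```text
5.025 [0.48263323 0.33045046 0.30258   ] 0.026812995730707185 [-0.08170369  0.86354357 -1.76968807] [ 0.46  0.38 -0.11  1.08 -0.    1.26]
```

View pics/s4.png

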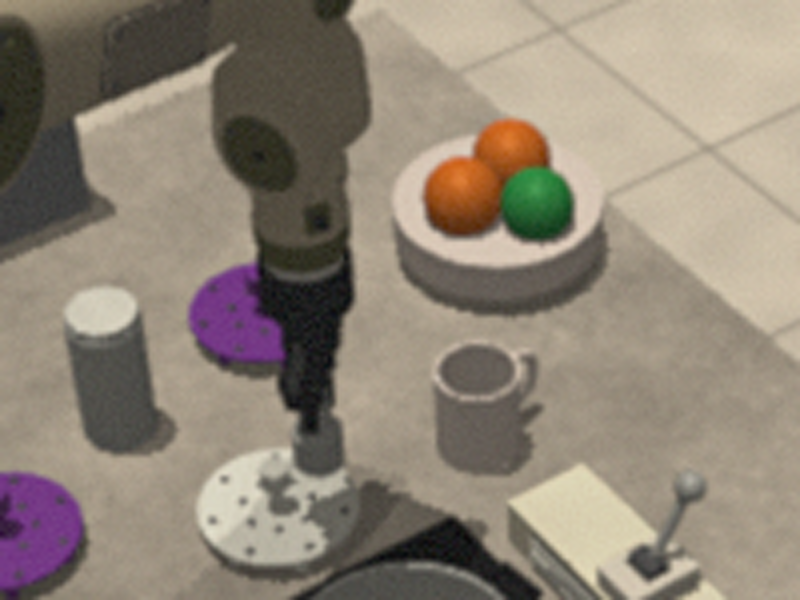

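View pics/w4.png

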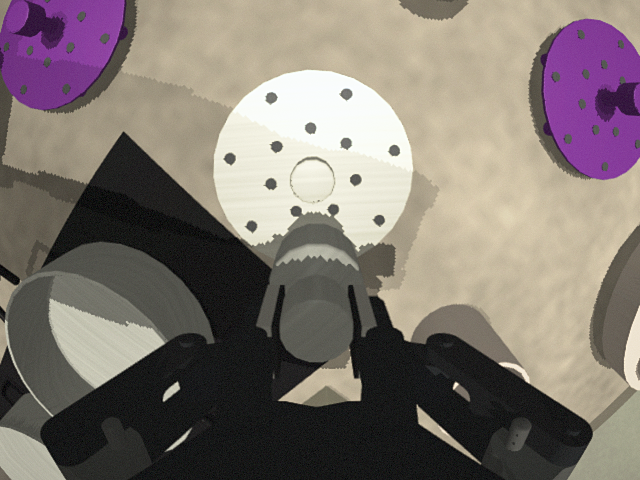

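Run:
```python
from plan import *
for n,q in [("jartop",(340+275/5,310+188/5,.103)),("b1",(340+120/5,310+232/5,.018)),("b2",(340+363/5,310+82/5,.018)),("b3",(340+494/5,310+232/5,.018)),("b4",(340+246/5,310+388/5,.018)),("jarbase",(340+266/5,310+285/5,.018))]:
  print(n,pix("side",*q).round(3))
plan([(.475,.17,.39,145,4),(.465,-.06,.40,160,5),(.505,-.345,.36,180,7),(.505,-.345,.30,180,2)],-1)
```

```text
jartop [ 0.407 -0.359  0.103]
b1 [ 0.357 -0.295  0.018]
b2 [ 0.532 -0.299  0.018]
b3 [ 0.526 -0.416  0.018]
b4 [ 0.353 -0.41   0.018]
jarbase [ 0.402 -0.368  0.018]
start yaw 134.3 end [ 0.505 -0.345  0.3  ] 180.3 tilt [-0.001  0.004 -1.   ] 18
[{"jaw": -1, "tx": -2.7, "ty": -3.0, "tz": -2.1, "wx": 0, "wy": 0, "wz": -3}, {"jaw": -1, "tx": -2.6, "ty": -3.1, "tz": -2.2, "wx": 0, "wy": 0, "wz": -2}, {"jaw": -1, "tx": -2.5, "ty": -3.2, "tz": -2.1, "wx": 0, "wy": 0, "wz": -3}, {"jaw": -1, "tx": -2.3, "ty": -3.3, "tz": -2.2, "wx": 0, "wy": 0, "wz": -3}, {"jaw": -1, "tx": -2.5, "ty": -3.9, "tz": -0.2, "wx": 0, "wy": 0, "wz": -3}, {"jaw": -1, "tx": -2.2, "ty": -4.0, "tz": -0.2, "wx": 0, "wy": 0, "wz": -3}, {"jaw": -1, "tx": -2.0, "ty": -4.1, "tz": -0.2, "wx": 0, "wy": 0, "wz": -3}, {"jaw": -1, "tx": -1.8, "ty": -4.2, "tz": -0.2, "wx": 0, "wy": 0, "wz": -3}, {"jaw": -1, "tx": -1.6, "ty": -4.4, "tz": -0.2, "wx": 0, "wy": 0, "wz": -3}, {"jaw": -1, "tx": -1.9, "ty": -3.6, "tz": 0.6, "wx": 0, "wy": 0, "wz": -3}, {"jaw": -1, "tx": -1.7, "ty": -3.8, "tz": 0.6, "wx": 0, "wy": 0, "wz": -3}, {"jaw": -1, "tx": -1.6, "ty": -3.8, "tz": 0.5, "wx": 0, "wy": 0, "wz": -2}, {"jaw": -1, "tx": -1.4, "ty": -3.8, "tz": 0.6, "wx": 0, "wy": 0, "wz": -3}, {"jaw": -1, "tx": -1.1, "ty": -4.0, "tz": 0.6, "wx": 0, "wy": 0, "wz": -3}, {"jaw": -1, "tx": -1.0, "ty": -4.0, "tz": 0.6, "wx": 0, "wy": 0, "wz": -3}, {"jaw": -1, "tx": -0.8, "ty": -4.0, "tz": 0.5, "wx": 0, "wy": 0, "wz": -3}, {"jaw": -1, "tx": 0, "ty": 0, "tz": 3.0, "wx": 0, "wy": 0, "wz": 0}, {"jaw": -1, "tx": 0, "ty": 0, "tz": 3.0, "wx": 0, "wy": 0, "wz": 0}]
```

>>> carry_out([
  {"jaw": -1,"tx": -2.7,"ty": -3.0,"tz": -2.1,"wx": 0,"wy": 0,"wz": -3},
  {"jaw": -1,"tx": -2.6,"ty": -3.1,"tz": -2.2,"wx": 0,"wy": 0,"wz": -2},
  {"jaw": -1,"tx": -2.5,"ty": -3.2,"tz": -2.1,"wx": 0,"wy": 0,"wz": -3},
  {"jaw": -1,"tx": -2.3,"ty": -3.3,"tz": -2.2,"wx": 0,"wy": 0,"wz": -3},
  {"jaw": -1,"tx": -2.5,"ty": -3.9,"tz": -0.2,"wx": 0,"wy": 0,"wz": -3},
  {"jaw": -1,"tx": -2.2,"ty": -4.0,"tz": -0.2,"wx": 0,"wy": 0,"wz": -3},
  {"jaw": -1,"tx": -2.0,"ty": -4.1,"tz": -0.2,"wx": 0,"wy": 0,"wz": -3},
  {"jaw": -1,"tx": -1.8,"ty": -4.2,"tz": -0.2,"wx": 0,"wy": 0,"wz": -3},
  {"jaw": -1,"tx": -1.6,"ty": -4.4,"tz": -0.2,"wx": 0,"wy": 0,"wz": -3},
  {"jaw": -1,"tx": -1.9,"ty": -3.6,"tz": 0.6,"wx": 0,"wy": 0,"wz": -3},
  {"jaw": -1,"tx": -1.7,"ty": -3.8,"tz": 0.6,"wx": 0,"wy": 0,"wz": -3},
  {"jaw": -1,"tx": -1.6,"ty": -3.8,"tz": 0.5,"wx": 0,"wy": 0,"wz": -2},
  {"jaw": -1,"tx": -1.4,"ty": -3.8,"tz": 0.6,"wx": 0,"wy": 0,"wz": -3},
  {"jaw": -1,"tx": -1.1,"ty": -4.0,"tz": 0.6,"wx": 0,"wy": 0,"wz": -3},
  {"jaw": -1,"tx": -1.0,"ty": -4.0,"tz": 0.6,"wx": 0,"wy": 0,"wz": -3},
  {"jaw": -1,"tx": -0.8,"ty": -4.0,"tz": 0.5,"wx": 0,"wy": 0,"wz": -3},
  {"jaw": -1,"tx": 0,"ty": 0,"tz": 2.0,"wx": 0,"wy": 0,"wz": 0},
  {"jaw": -1,"tx": 0,"ty": 0,"tz": 0,"wx": 0,"wy": 0,"wz": 0},
])

```text
clock: 7.38
tcp_pos: [0.5033, -0.3453, 0.335]
orientation: [-0.002, -0.002, 1.0, 0.002]
wrist_force: [0.3, 0.4, -2.1]
finger_gap: 0.0267
```

Run:
```python
from h import *
import pickle
s=get_state();c=eyes.calibration("wrist");w=eyes.read_camera("wrist");i=eyes.read_camera("scene")
pickle.dump(c,open("c2.pkl","wb"));cv2.imwrite("pics/w5.png",w);cv2.imwrite("pics/sc5.png",i)
print(s["clock"],s["tcp_pos"],s["finger_gap"],s["wrist_force"],s["joint_pos"].round(2))
```

```text
7.375 [ 0.50334478 -0.3453463   0.33500898] 0.026660137257725033 [ 0.26764114  0.40561362 -2.12504488] [-0.73  0.41  0.02  1.18  0.   -0.74]
```

View pics/w5.png

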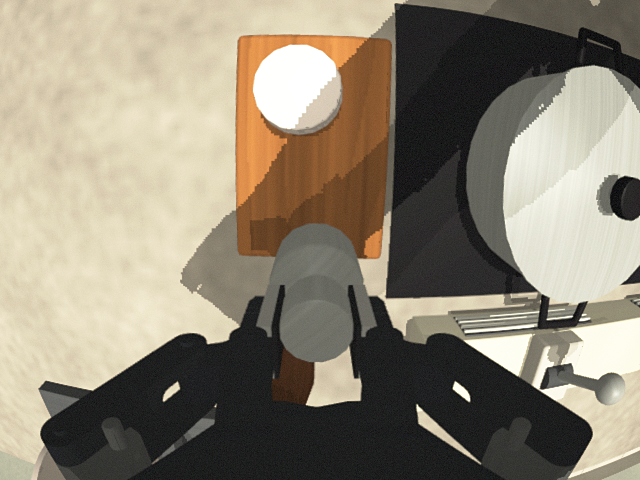

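View pics/sc5.png

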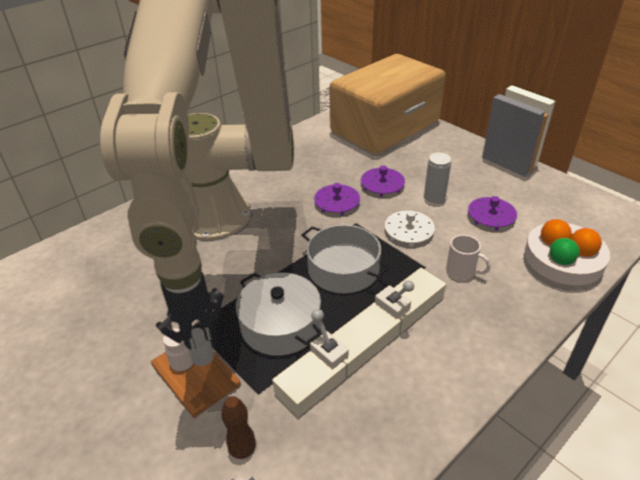

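Run:
```python
from plan import *
import pickle
c=pickle.load(open("c2.pkl","rb"))
for n,u,v,z in [("b1",238,36,.018),("b2",392,40,.018),("b3",238,253,.018),("b4",381,258,.018),("jartop",297,86,.103),("tiplid",609,388,.142),("hole",560,377,.075)]:
  print(n,pix("wrist",u,v,z,c).round(4))
plan([(.49,-.347,.26,180,4),(.49,-.347,.243,180,3)],-1)
```

```text
b1 [ 0.3554 -0.404   0.018 ]
b2 [ 0.3584 -0.2858  0.018 ]
b3 [ 0.5303 -0.4082  0.018 ]
b4 [ 0.5345 -0.2897  0.018 ]
jartop [ 0.4068 -0.3544  0.103 ]
tiplid [ 0.5995 -0.1197  0.142 ]
hole [ 0.6369 -0.1137  0.075 ]
start yaw -179.7 end [ 0.49  -0.347  0.243] 180.3 tilt [ 0.001  0.001 -1.   ] 7
[{"jaw": -1, "tx": 0.4, "ty": 0, "tz": 1.9, "wx": 0, "wy": 0, "wz": -90}, {"jaw": -1, "tx": 0.1, "ty": 0.3, "tz": 2.0, "wx": 0, "wy": 0, "wz": -90}, {"jaw": -1, "tx": -0.4, "ty": 0, "tz": 1.9, "wx": 0, "wy": 0, "wz": -90}, {"jaw": -1, "tx": -0.1, "ty": -0.3, "tz": 1.9, "wx": 0, "wy": 0, "wz": -90}, {"jaw": -1, "tx": 0, "ty": 0, "tz": 0.6, "wx": 0, "wy": 0, "wz": 0}, {"jaw": -1, "tx": 0, "ty": 0, "tz": 0.6, "wx": 0, "wy": 0, "wz": 0}, {"jaw": -1, "tx": 0, "ty": 0, "tz": 0.5, "wx": 0, "wy": 0, "wz": 0}]
```

>>> carry_out([
  {"jaw": -1,"tx": 0.4,"ty": 0,"tz": 2.5,"wx": 0,"wy": 0,"wz": 0},
  {"jaw": -1,"tx": 0.4,"ty": 0,"tz": 2.5,"wx": 0,"wy": 0,"wz": 0},
  {"jaw": -1,"tx": 0.4,"ty": 0,"tz": 2.0,"wx": 0,"wy": 0,"wz": 0},
  {"jaw": -1,"tx": 0,"ty": 0,"tz": 1.2,"wx": 0,"wy": 0,"wz": 0},
  {"jaw": -1,"tx": 0,"ty": 0,"tz": 0.6,"wx": 0,"wy": 0,"wz": 0},
  {"jaw": -1,"tx": 0,"ty": 0,"tz": 0.3,"wx": 0,"wy": 0,"wz": 0},
  {"jaw": -1,"tx": 0,"ty": 0,"tz": 0.2,"wx": 0,"wy": 0,"wz": 0},
  {"jaw": -1,"tx": 0,"ty": 0,"tz": 0.1,"wx": 0,"wy": 0,"wz": 0},
  {"jaw": -1,"tx": 0,"ty": 0,"tz": 0,"wx": 0,"wy": 0,"wz": 0},
])

```text
clock: 8.6
tcp_pos: [0.4923, -0.3456, 0.2439]
orientation: [0.0, -0.002, 1.0, -0.0]
wrist_force: [0.0, -0.3, -1.5]
finger_gap: 0.0268
```

>>> carry_out([
  {"jaw": -1,"tx": 0,"ty": 0,"tz": 0.2,"wx": 0,"wy": 0,"wz": 0},
  {"jaw": -1,"tx": 0,"ty": 0,"tz": 0.2,"wx": 0,"wy": 0,"wz": 0},
  {"jaw": -1,"tx": 0,"ty": 0,"tz": 0.1,"wx": 0,"wy": 0,"wz": 0},
  {"jaw": -1,"tx": 0,"ty": 0,"tz": 0,"wx": 0,"wy": 0,"wz": 0},
])

```text
clock: 9.1
tcp_pos: [0.4922, -0.3455, 0.2386]
orientation: [-0.0, -0.002, 1.0, -0.0]
wrist_force: [-0.1, 1.2, -2.7]
finger_gap: 0.0265
```

>>> carry_out([
  {"jaw": -1,"tx": 0,"ty": 0,"tz": 0.1,"wx": 0,"wy": 0,"wz": 0},
  {"jaw": -1,"tx": 0,"ty": 0,"tz": 0.1,"wx": 0,"wy": 0,"wz": 0},
  {"jaw": -1,"tx": 0,"ty": 0,"tz": 0,"wx": 0,"wy": 0,"wz": 0},
])

```text
clock: 9.48
tcp_pos: [0.4923, -0.3455, 0.2384]
orientation: [0.0, -0.002, 1.0, -0.001]
wrist_force: [-2.7, 2.2, 7.9]
finger_gap: 0.0265
```

Run:
```python
from h import *
s=get_state();i=eyes.read_camera("side");w=eyes.read_camera("scene")
crop(i,330,260,490,400,4,"pics/s6.png");crop(w,130,290,280,420,4,"pics/sc6.png")
print(s["clock"],s["tcp_pos"],s["finger_gap"],s["wrist_force"],s["joint_pos"].round(2))
```

```text
9.475 [ 0.49226006 -0.34549397  0.23842177] 0.026521262048749585 [-2.70104533  2.1594675   7.90706411] [-0.75  0.46 -0.16  0.95 -0.   -0.75]
```

View pics/s6.png

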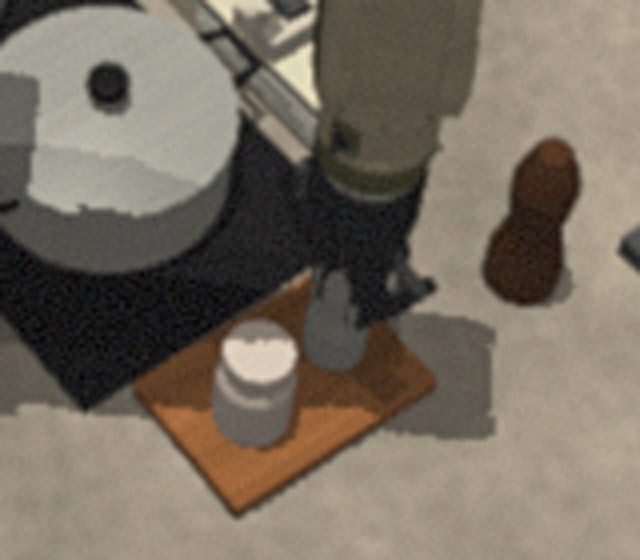

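View pics/sc6.png

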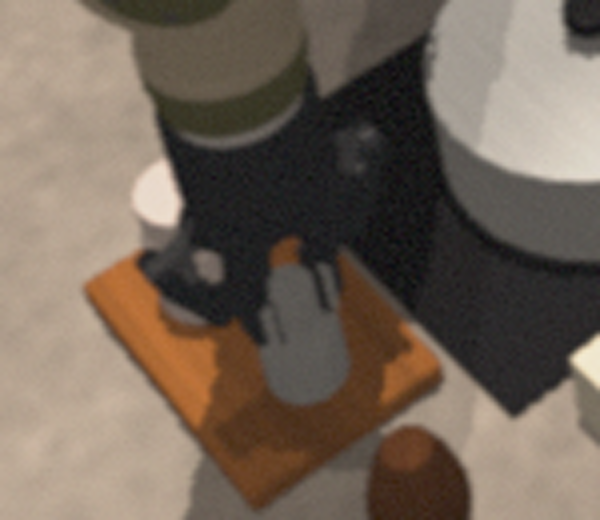

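>>> carry_out([
  {"jaw": -1,"tx": 0,"ty": 0,"tz": -0.1,"wx": 0,"wy": 0,"wz": 0},
  {"jaw": -0.2,"tx": 0,"ty": 0,"tz": 0,"wx": 0,"wy": 0,"wz": 0},
  {"jaw": 0,"tx": 0,"ty": 0,"tz": 0,"wx": 0,"wy": 0,"wz": 0},
  {"jaw": 0.2,"tx": 0,"ty": 0,"tz": 0,"wx": 0,"wy": 0,"wz": 0},
  {"jaw": 0.2,"tx": 0,"ty": 0,"tz": 0,"wx": 0,"wy": 0,"wz": 0},
  {"jaw": 0.3,"tx": 0,"ty": 0,"tz": -1.5,"wx": 0,"wy": 0,"wz": 0},
  {"jaw": 0.4,"tx": 0,"ty": 0,"tz": -3,"wx": 0,"wy": 0,"wz": 0},
  {"jaw": 0.6,"tx": 0,"ty": 0,"tz": -4,"wx": 0,"wy": 0,"wz": 0},
  {"jaw": 1,"tx": 0,"ty": 0,"tz": -4,"wx": 0,"wy": 0,"wz": 0},
  {"jaw": 1,"tx": 0,"ty": 0,"tz": -2,"wx": 0,"wy": 0,"wz": 0},
])

```text
clock: 10.82
tcp_pos: [0.4925, -0.3457, 0.3868]
orientation: [0.002, -0.002, 1.0, -0.002]
wrist_force: [-0.5, -0.4, -0.9]
finger_gap: 0.0851
```

Run:
```python
from plan import *
s=get_state();i=eyes.read_camera("wrist");w=eyes.read_camera("scene")
crop(i,200,0,440,300,2,"pics/w7.png");crop(w,130,290,280,420,3,"pics/sc7.png")
print(s["clock"],s["tcp_pos"],s["finger_gap"],s["wrist_force"],s["joint_pos"].round(2))
plan([(.47,-.06,.40,160,6),(.47,.17,.39,142,5),(.452,.36,.33,135,5)],1,list(s["tcp_pos"])+[180.2])
```

```text
10.825 [ 0.49248591 -0.34572308  0.38680957] 0.08510584164347144 [-0.47967804 -0.37044679 -0.93683455] [-0.75  0.37  0.08  1.28 -0.   -0.75]
start yaw -179.7 end [0.452 0.359 0.33 ] 135.2 tilt [-0.005 -0.005 -1.   ] 16
[{"jaw": 1, "tx": 0.4, "ty": 4.8, "tz": -0.2, "wx": 0, "wy": 0, "wz": 3}, {"jaw": 1, "tx": 0.6, "ty": 4.7, "tz": -0.2, "wx": 0, "wy": 0, "wz": 4}, {"jaw": 1, "tx": 0.9, "ty": 4.7, "tz": -0.3, "wx": 0, "wy": 0, "wz": 3}, {"jaw": 1, "tx": 1.2, "ty": 4.6, "tz": -0.2, "wx": 0, "wy": 0, "wz": 3}, {"jaw": 1, "tx": 1.4, "ty": 4.6, "tz": -0.2, "wx": 0, "wy": 0, "wz": 4}, {"jaw": 1, "tx": 1.7, "ty": 4.4, "tz": -0.2, "wx": 0, "wy": 0, "wz": 3}, {"jaw": 1, "tx": 1.6, "ty": 4.3, "tz": 0.2, "wx": 0, "wy": 0, "wz": 4}, {"jaw": 1, "tx": 1.8, "ty": 4.3, "tz": 0.2, "wx": 0, "wy": 0, "wz": 3}, {"jaw": 1, "tx": 2.1, "ty": 4.1, "tz": 0.2, "wx": 0, "wy": 0, "wz": 4}, {"jaw": 1, "tx": 2.4, "ty": 3.9, "tz": 0.2, "wx": 0, "wy": 0, "wz": 4}, {"jaw": 1, "tx": 2.6, "ty": 3.8, "tz": 0.2, "wx": 0, "wy": 0, "wz": 3}, {"jaw": 1, "tx": 2.6, "ty": 2.8, "tz": 1.2, "wx": 0, "wy": 0, "wz": 1}, {"jaw": 1, "tx": 2.7, "ty": 2.7, "tz": 1.2, "wx": 0, "wy": 0, "wz": 2}, {"jaw": 1, "tx": 2.7, "ty": 2.7, "tz": 1.2, "wx": 0, "wy": 0, "wz": 1}, {"jaw": 1, "tx": 2.8, "ty": 2.5, "tz": 1.2, "wx": 0, "wy": 0, "wz": 2}, {"jaw": 1, "tx": 2.9, "ty": 2.5, "tz": 1.2, "wx": 0, "wy": 0, "wz": 1}]
```

View pics/w7.png

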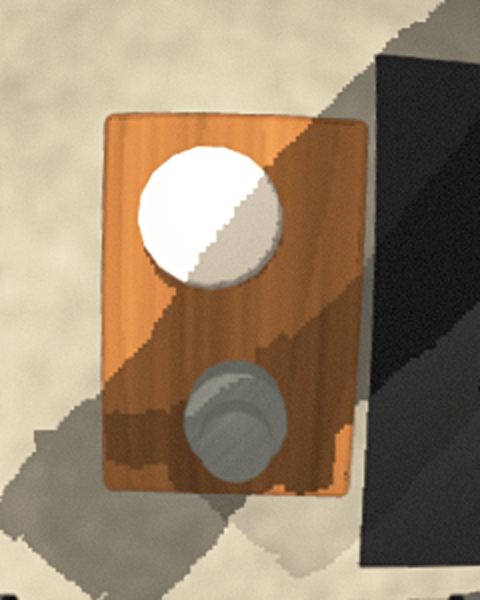

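View pics/sc7.png

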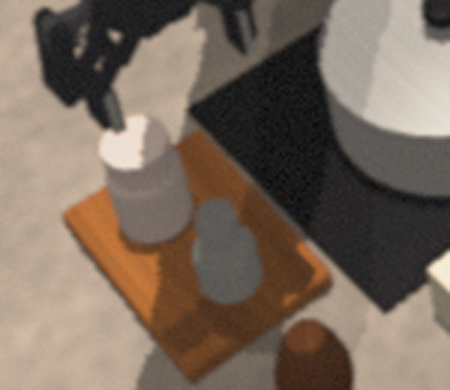

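>>> carry_out([
  {"jaw": 1,"tx": 0.4,"ty": 4.8,"tz": -0.2,"wx": 0,"wy": 0,"wz": 3},
  {"jaw": 1,"tx": 0.6,"ty": 4.7,"tz": -0.2,"wx": 0,"wy": 0,"wz": 4},
  {"jaw": 1,"tx": 0.9,"ty": 4.7,"tz": -0.3,"wx": 0,"wy": 0,"wz": 3},
  {"jaw": 1,"tx": 1.2,"ty": 4.6,"tz": -0.2,"wx": 0,"wy": 0,"wz": 3},
  {"jaw": 1,"tx": 1.4,"ty": 4.6,"tz": -0.2,"wx": 0,"wy": 0,"wz": 4},
  {"jaw": 1,"tx": 1.7,"ty": 4.4,"tz": -0.2,"wx": 0,"wy": 0,"wz": 3},
  {"jaw": 1,"tx": 1.6,"ty": 4.3,"tz": 0.2,"wx": 0,"wy": 0,"wz": 4},
  {"jaw": 1,"tx": 1.8,"ty": 4.3,"tz": 0.2,"wx": 0,"wy": 0,"wz": 3},
  {"jaw": 1,"tx": 2.1,"ty": 4.1,"tz": 0.2,"wx": 0,"wy": 0,"wz": 4},
  {"jaw": 1,"tx": 2.4,"ty": 3.9,"tz": 0.2,"wx": 0,"wy": 0,"wz": 4},
  {"jaw": 1,"tx": 2.6,"ty": 3.8,"tz": 0.2,"wx": 0,"wy": 0,"wz": 3},
  {"jaw": 1,"tx": 2.6,"ty": 2.8,"tz": 1.2,"wx": 0,"wy": 0,"wz": 1},
  {"jaw": 1,"tx": 2.7,"ty": 2.7,"tz": 1.2,"wx": 0,"wy": 0,"wz": 2},
  {"jaw": 1,"tx": 2.7,"ty": 2.7,"tz": 1.2,"wx": 0,"wy": 0,"wz": 1},
  {"jaw": 1,"tx": 2.8,"ty": 2.5,"tz": 1.2,"wx": 0,"wy": 0,"wz": 2},
  {"jaw": 1,"tx": 2.9,"ty": 2.5,"tz": 1.2,"wx": 0,"wy": 0,"wz": 1},
  {"jaw": 1,"tx": 0,"ty": 0,"tz": 0,"wx": 0,"wy": 0,"wz": 0},
])

```text
clock: 13.05
tcp_pos: [0.4497, 0.3613, 0.3236]
orientation: [-0.001, 0.379, 0.925, -0.001]
wrist_force: [-0.4, -0.9, 0.4]
finger_gap: 0.0853
```

Run:
```python
from h import *
import pickle
s=get_state();c=eyes.calibration("wrist");i=eyes.read_camera("wrist")
pickle.dump(c,open("c3.pkl","wb"));cv2.imwrite("pics/w8.png",i)
print(s["clock"],s["tcp_pos"],s["finger_gap"],s["wrist_force"],s["orientation"].round(4))
```

```text
13.05 [0.44971346 0.36133524 0.32356604] 0.08534648753347295 [-0.43079924 -0.89070944  0.44074667] [-0.001   0.3789  0.9254 -0.0012]
```

View pics/w8.png

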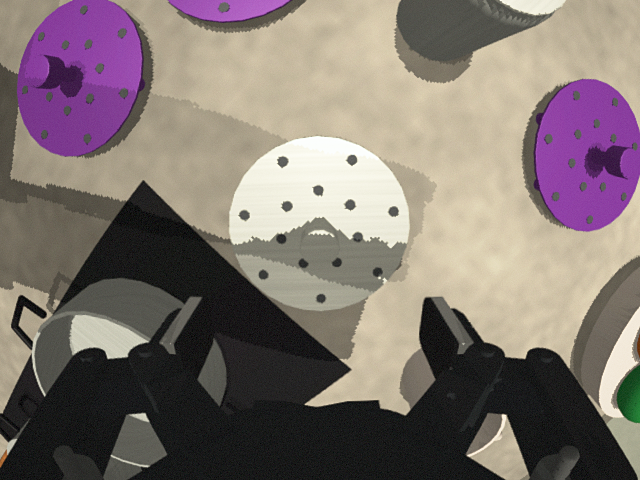

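Run:
```python
from plan import *
import pickle
c=pickle.load(open("c3.pkl","rb"))
i=cv2.imread("pics/w8.png");crop(i,225,130,415,315,3.1,"pics/c8.png")
# pinch: ellipse via points projected; fit circle
e=[(229,223),(410,224),(319,136),(320,311)]
P=[pix("wrist",u,v,.022,c) for u,v in e];print(np.round(P,4));
print("centre",(np.array(P).mean(0)).round(4))
```

```text
[[0.4008 0.3151 0.022 ]
 [0.499  0.4137 0.022 ]
 [0.403  0.4097 0.022 ]
 [0.5033 0.3125 0.022 ]]
centre [0.4515 0.3628 0.022 ]
```

View pics/c8.png

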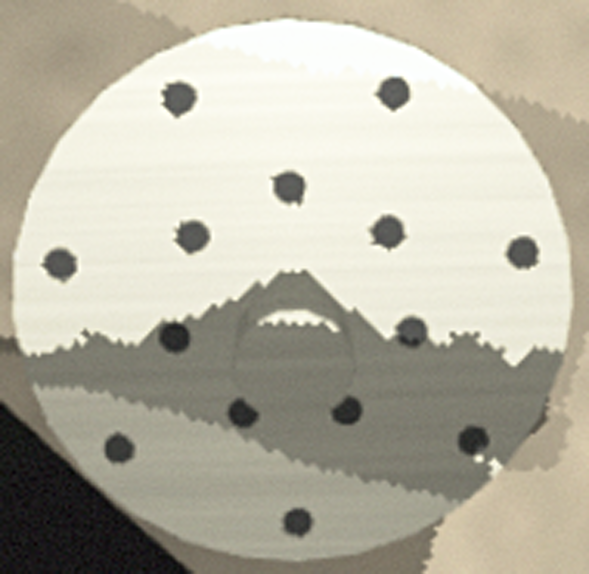

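>>> carry_out([
  {"jaw": 1,"tx": -0.1,"ty": 0.2,"tz": 2.5,"wx": 0,"wy": 0,"wz": 0},
  {"jaw": 1,"tx": 0,"ty": 0,"tz": 2.5,"wx": 0,"wy": 0,"wz": 0},
  {"jaw": 1,"tx": 0,"ty": 0,"tz": 2.5,"wx": 0,"wy": 0,"wz": 0},
  {"jaw": 1,"tx": 0,"ty": 0,"tz": 2.0,"wx": 0,"wy": 0,"wz": 0},
  {"jaw": 1,"tx": 0,"ty": 0,"tz": 1.0,"wx": 0,"wy": 0,"wz": 0},
  {"jaw": 0.4,"tx": 0,"ty": 0,"tz": 0.7,"wx": 0,"wy": 0,"wz": 0},
  {"jaw": 0,"tx": 0,"ty": 0,"tz": 0,"wx": 0,"wy": 0,"wz": 0},
])

```text
clock: 13.98
tcp_pos: [0.4531, 0.3601, 0.2137]
orientation: [0.0, 0.381, 0.925, -0.0]
wrist_force: [-0.2, -0.3, -0.7]
finger_gap: 0.0516
```

Run:
```python
from h import *
s=get_state();c=eyes.calibration("wrist");i=eyes.read_camera("wrist")
cv2.imwrite("pics/w9.png",i)
print(s["clock"],s["tcp_pos"],s["finger_gap"],s["wrist_force"],s["orientation"].round(4))
```

```text
13.975 [0.45308492 0.36008851 0.2137254 ] 0.05163211354128178 [-0.24285783 -0.34228282 -0.7244581 ] [ 0.000e+00  3.807e-01  9.247e-01 -1.000e-04]
```

View pics/w9.png

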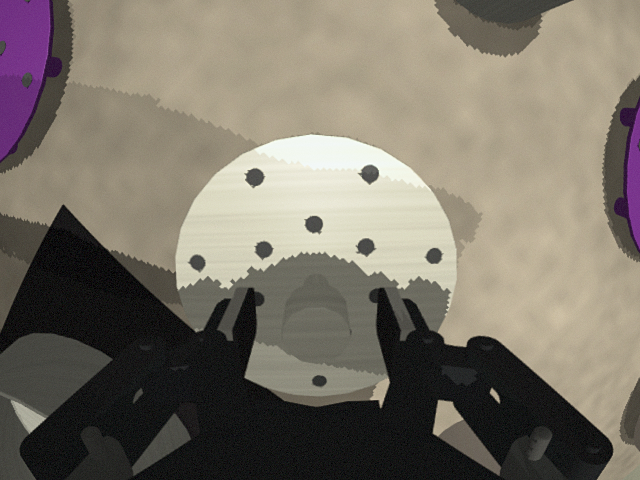

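>>> carry_out([
  {"jaw": 0,"tx": 0.2,"ty": 0,"tz": 0,"wx": 0,"wy": 0,"wz": 0},
  {"jaw": -0.3,"tx": 0,"ty": 0,"tz": 0,"wx": 0,"wy": 0,"wz": 0},
  {"jaw": -0.6,"tx": 0,"ty": 0,"tz": 0,"wx": 0,"wy": 0,"wz": 0},
  {"jaw": -1,"tx": 0,"ty": 0,"tz": 0,"wx": 0,"wy": 0,"wz": 0},
  {"jaw": -1,"tx": 0,"ty": 0,"tz": 0,"wx": 0,"wy": 0,"wz": 0},
  {"jaw": -1,"tx": 0,"ty": 0,"tz": -0.5,"wx": 0,"wy": 0,"wz": 0},
  {"jaw": -1,"tx": 0,"ty": 0,"tz": -1.5,"wx": 0,"wy": 0,"wz": 0},
  {"jaw": -1,"tx": 0,"ty": 0,"tz": -3,"wx": 0,"wy": 0,"wz": 0},
  {"jaw": -1,"tx": 0,"ty": 0,"tz": -3,"wx": 0,"wy": 0,"wz": 0},
  {"jaw": -1,"tx": 0,"ty": 0,"tz": -3,"wx": 0,"wy": 0,"wz": 0},
  {"jaw": -1,"tx": 0,"ty": 0,"tz": -2,"wx": 0,"wy": 0,"wz": 0},
  {"jaw": -1,"tx": 0,"ty": 0,"tz": 0,"wx": 0,"wy": 0,"wz": 0},
], force=50)

```text
clock: 15.52
tcp_pos: [0.4521, 0.3621, 0.3459]
orientation: [0.001, 0.381, 0.925, 0.002]
wrist_force: [1.2, -0.1, -4.3]
finger_gap: 0.0244
```

Run:
```python
from h import *
import pickle
s=get_state();c=eyes.calibration("wrist");i=eyes.read_camera("wrist");j=eyes.read_camera("side")
cv2.imwrite("pics/w10.png",i);pickle.dump(c,open("c4.pkl","wb"));crop(j,200,80,400,280,3,"pics/s10.png")
print(s["clock"],s["tcp_pos"],s["finger_gap"],s["wrist_force"],s["orientation"].round(4))
```

```text
15.525 [0.45206287 0.36205546 0.34586297] 0.02435070204604329 [ 1.20220646 -0.10911396 -4.34102834] [0.0012 0.3806 0.9248 0.0015]
```

View pics/w10.png

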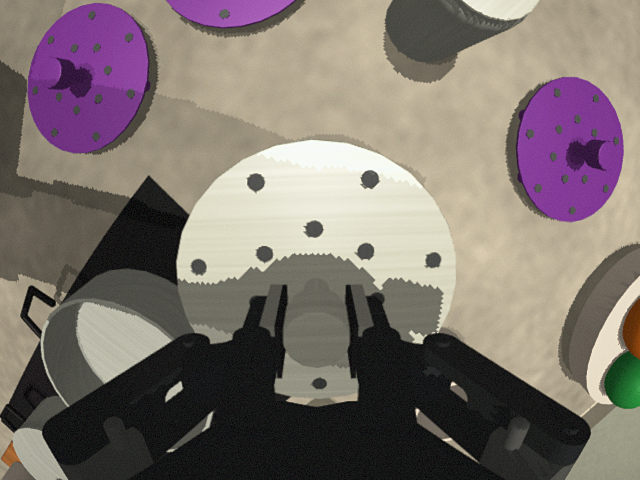

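View pics/s10.png

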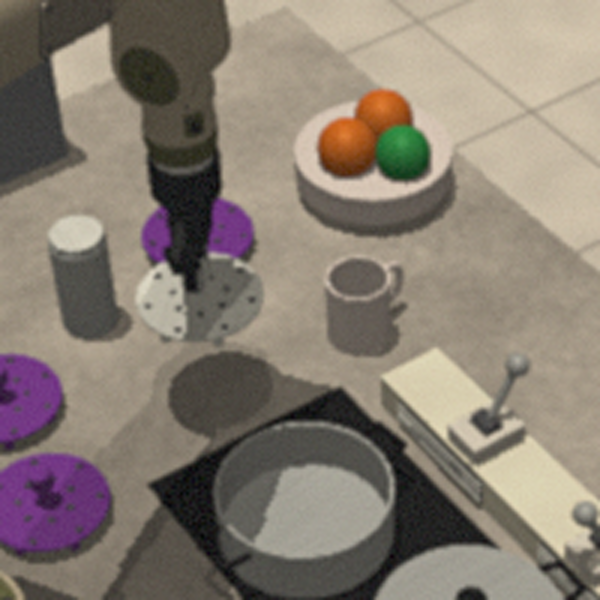

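```bash
cat > ov.py <<'E'
from h import *
import pickle,sys
X,Y=float(sys.argv[1]),float(sys.argv[2])
t=np.linspace(0,2*np.pi,200)
circ=lambda r,z,x=X,y=Y:np.c_[x+r*np.cos(t),y+r*np.sin(t),0*t+z]
def dr(n,img,c,box,f,out,cs):
    x0,y0,x1,y1=box
    im=cv2.resize(img[y0:y1,x0:x1],None,fx=f,fy=f,interpolation=cv2.INTER_CUBIC)
    for C in cs:
        p=(proj(n,C,c)-[x0,y0]+.5)*f
        cv2.polylines(im,[p.round().astype(int)],True,(0,0,255),1)
    cv2.imwrite(out,im)
cs=[circ(.095,.07),circ(.089,.005)]
pl=[circ(.07,.022,.4515,.362)]
dr("scene",cv2.imread("pics/sc5.png"),None,(290,200,450,310),5,"pics/o1.png",cs+pl)
dr("side",cv2.imread("pics/s2.png"),None,(235,180,395,300),4,"pics/o2.png",cs+pl)
dr("wrist",cv2.imread("pics/w2.png"),pickle.load(open("c1.pkl","rb")),(50,100,430,420),2,"pics/o3.png",cs+pl)
E
python3 ov.py .432 .118
python3 - <<'E'
import cv2,numpy as np
a=cv2.imread("pics/o1.png");b=cv2.imread("pics/o2.png")
print(a.shape,b.shape)
E
```

```text
(550, 800, 3) (480, 640, 3)
```

View pics/o1.png

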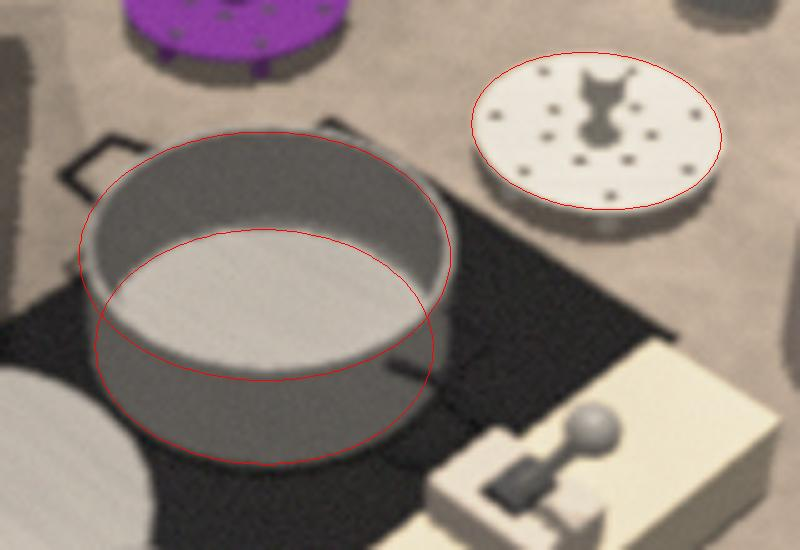

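View pics/o2.png

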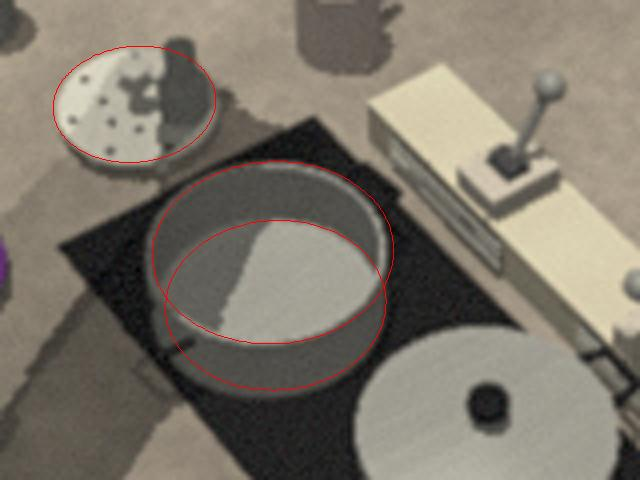

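View pics/o3.png

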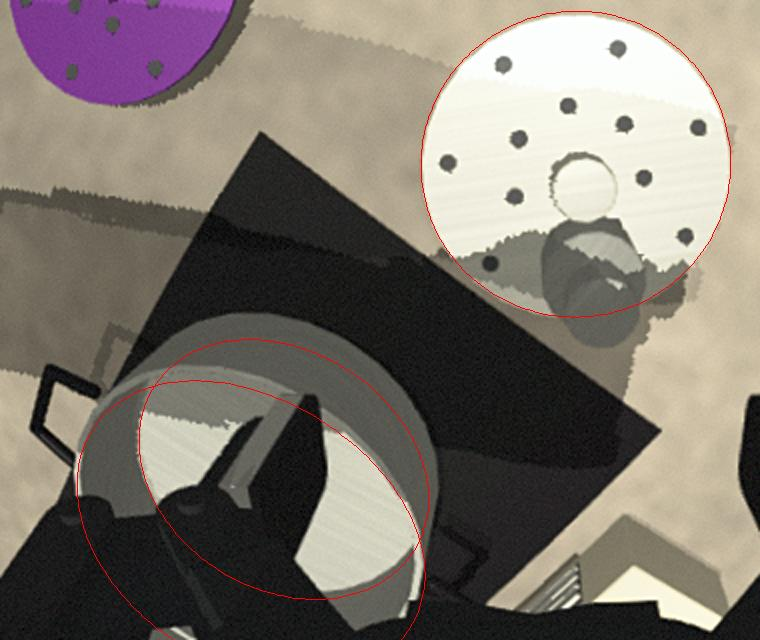

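```bash
python3 ov.py .430 .125
```

```text
(no output)
```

View pics/o1.png

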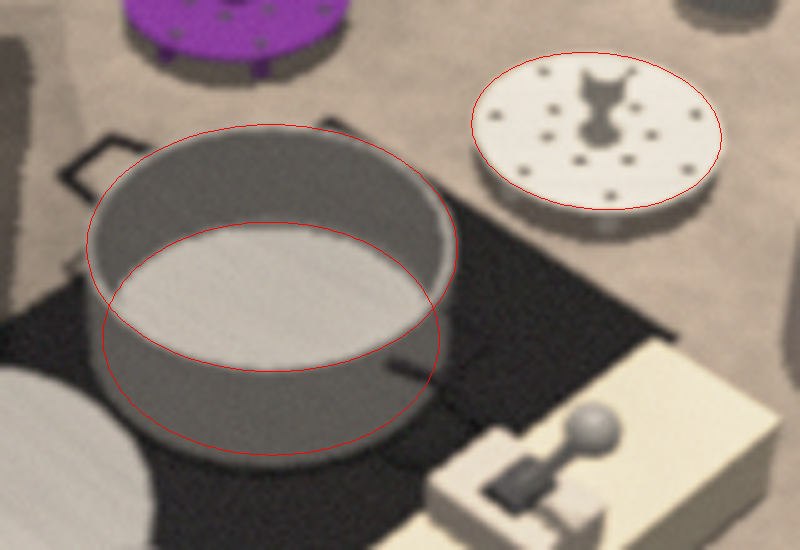

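View pics/o2.png

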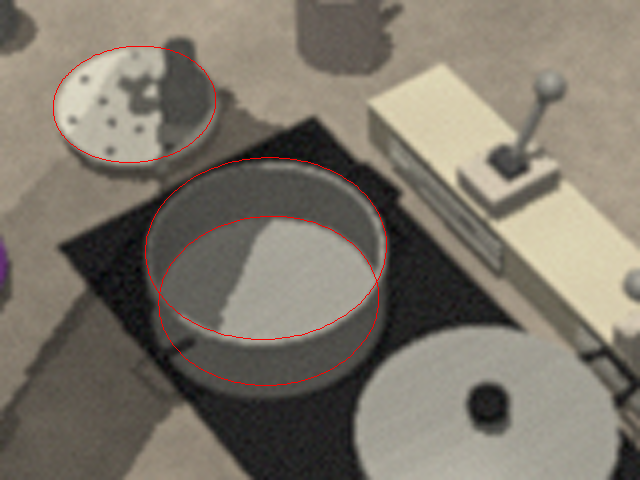

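View pics/o3.png

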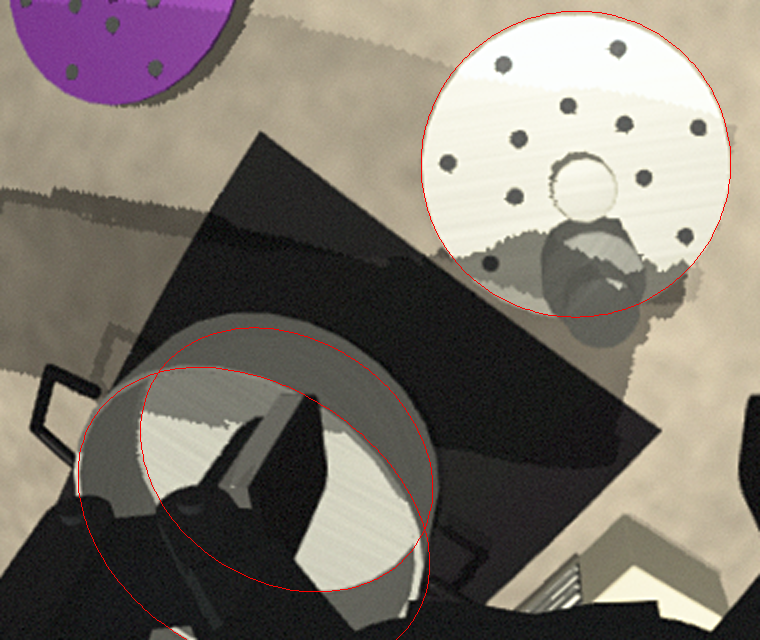

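Run:
```python
from plan import *
plan([(.430,.1245,.345,None,8)],-1)
```

```text
start yaw 135.3 end [0.431 0.125 0.345] 135.3 tilt [ 0.    -0.001 -1.   ] 8
[{"jaw": -1, "tx": -1.9, "ty": -2.3, "tz": 0, "wx": 0, "wy": 0, "wz": 0}, {"jaw": -1, "tx": -1.9, "ty": -2.3, "tz": 0, "wx": 0, "wy": 0, "wz": 0}, {"jaw": -1, "tx": -1.9, "ty": -2.3, "tz": -0.1, "wx": 0, "wy": 0, "wz": 0}, {"jaw": -1, "tx": -1.9, "ty": -2.3, "tz": 0, "wx": 0, "wy": 0, "wz": 0}, {"jaw": -1, "tx": -1.9, "ty": -2.3, "tz": 0, "wx": 0, "wy": 0, "wz": 0}, {"jaw": -1, "tx": -1.9, "ty": -2.3, "tz": 0, "wx": 0, "wy": 0, "wz": 0}, {"jaw": -1, "tx": -1.9, "ty": -2.3, "tz": -0.1, "wx": 0, "wy": 0, "wz": 0}, {"jaw": -1, "tx": -1.9, "ty": -2.2, "tz": 0, "wx": 0, "wy": 0, "wz": 0}]
```

>>> carry_out([
  {"jaw": -1,"tx": -1.0,"ty": -1.2,"tz": 0,"wx": 0,"wy": 0,"wz": 0},
  {"jaw": -1,"tx": -1.9,"ty": -2.3,"tz": 0,"wx": 0,"wy": 0,"wz": 0},
  {"jaw": -1,"tx": -1.9,"ty": -2.3,"tz": 0,"wx": 0,"wy": 0,"wz": 0},
  {"jaw": -1,"tx": -1.9,"ty": -2.3,"tz": 0,"wx": 0,"wy": 0,"wz": 0},
  {"jaw": -1,"tx": -1.9,"ty": -2.3,"tz": 0,"wx": 0,"wy": 0,"wz": 0},
  {"jaw": -1,"tx": -1.9,"ty": -2.3,"tz": 0,"wx": 0,"wy": 0,"wz": 0},
  {"jaw": -1,"tx": -1.9,"ty": -2.3,"tz": 0,"wx": 0,"wy": 0,"wz": 0},
  {"jaw": -1,"tx": -1.9,"ty": -2.2,"tz": 0,"wx": 0,"wy": 0,"wz": 0},
  {"jaw": -1,"tx": -0.9,"ty": -1.1,"tz": 0,"wx": 0,"wy": 0,"wz": 0},
  {"jaw": -1,"tx": 0,"ty": 0,"tz": 0,"wx": 0,"wy": 0,"wz": 0},
  {"jaw": -1,"tx": 0,"ty": 0,"tz": 0,"wx": 0,"wy": 0,"wz": 0},
])

```text
clock: 17.0
tcp_pos: [0.4307, 0.1251, 0.3435]
orientation: [-0.0, 0.38, 0.925, 0.0]
wrist_force: [-0.1, -0.2, -3.5]
finger_gap: 0.0244
```

Run:
```python
from h import *
s=get_state();c=eyes.calibration("wrist");i=eyes.read_camera("wrist");j=eyes.read_camera("scene")
cv2.imwrite("pics/w11.png",i);crop(j,230,180,450,350,3.5,"pics/s11.png")
print(s["clock"],s["tcp_pos"],s["finger_gap"],s["wrist_force"],s["orientation"].round(4))
```

```text
17.0 [0.43070865 0.12507094 0.34350313] 0.024377894517038444 [-0.0829548  -0.20902463 -3.4885033 ] [-1.000e-04  3.805e-01  9.248e-01  1.000e-04]
```

View pics/w11.png

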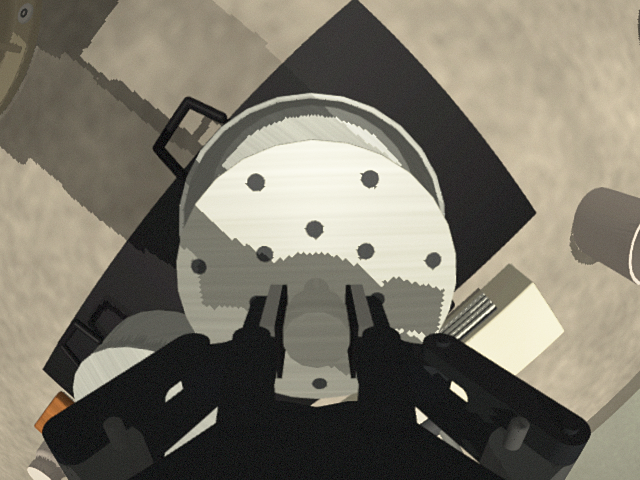

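View pics/s11.png

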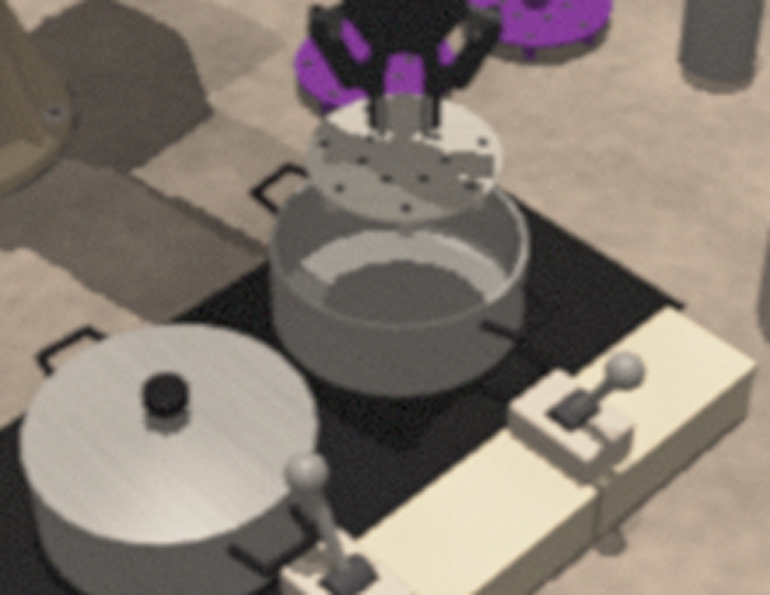

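>>> carry_out([
  {"jaw": -1,"tx": 0,"ty": 0,"tz": 1.5,"wx": 0,"wy": 0,"wz": 0},
  {"jaw": -1,"tx": 0,"ty": 0,"tz": 2.5,"wx": 0,"wy": 0,"wz": 0},
  {"jaw": -1,"tx": 0,"ty": 0,"tz": 2.5,"wx": 0,"wy": 0,"wz": 0},
  {"jaw": -1,"tx": 0,"ty": 0,"tz": 2.0,"wx": 0,"wy": 0,"wz": 0},
  {"jaw": -1,"tx": 0,"ty": 0,"tz": 1.5,"wx": 0,"wy": 0,"wz": 0},
  {"jaw": -1,"tx": 0,"ty": 0,"tz": 1.0,"wx": 0,"wy": 0,"wz": 0},
  {"jaw": -1,"tx": 0,"ty": 0,"tz": 0.6,"wx": 0,"wy": 0,"wz": 0},
  {"jaw": -1,"tx": 0,"ty": 0,"tz": 0.3,"wx": 0,"wy": 0,"wz": 0},
  {"jaw": -1,"tx": 0,"ty": 0,"tz": 0.2,"wx": 0,"wy": 0,"wz": 0},
  {"jaw": -1,"tx": 0,"ty": 0,"tz": 0,"wx": 0,"wy": 0,"wz": 0},
])

```text
clock: 18.35
tcp_pos: [0.4309, 0.1248, 0.2229]
orientation: [0.0, 0.381, 0.925, 0.0]
wrist_force: [0.2, -0.2, -3.7]
finger_gap: 0.025
```

>>> carry_out([
  {"jaw": -1,"tx": 0,"ty": 0,"tz": 0.2,"wx": 0,"wy": 0,"wz": 0},
  {"jaw": -1,"tx": 0,"ty": 0,"tz": 0.2,"wx": 0,"wy": 0,"wz": 0},
  {"jaw": -1,"tx": 0,"ty": 0,"tz": 0.1,"wx": 0,"wy": 0,"wz": 0},
  {"jaw": -1,"tx": 0,"ty": 0,"tz": 0,"wx": 0,"wy": 0,"wz": 0},
])

```text
clock: 18.85
tcp_pos: [0.4308, 0.1248, 0.2192]
orientation: [0.001, 0.381, 0.925, 0.0]
wrist_force: [-5.4, -1.6, 12.3]
finger_gap: 0.0245
```

>>> carry_out([
  {"jaw": -1,"tx": 0,"ty": 0,"tz": -0.1,"wx": 0,"wy": 0,"wz": 0},
  {"jaw": -0.2,"tx": 0,"ty": 0,"tz": 0,"wx": 0,"wy": 0,"wz": 0},
  {"jaw": 0,"tx": 0,"ty": 0,"tz": 0,"wx": 0,"wy": 0,"wz": 0},
  {"jaw": 0.2,"tx": 0,"ty": 0,"tz": 0,"wx": 0,"wy": 0,"wz": 0},
  {"jaw": 0.2,"tx": 0,"ty": 0,"tz": 0,"wx": 0,"wy": 0,"wz": 0},
  {"jaw": 0.2,"tx": 0,"ty": 0,"tz": -1.5,"wx": 0,"wy": 0,"wz": 0},
  {"jaw": 0.2,"tx": 0,"ty": 0,"tz": -3,"wx": 0,"wy": 0,"wz": 0},
  {"jaw": 0.2,"tx": 0,"ty": 0,"tz": -4,"wx": 0,"wy": 0,"wz": 0},
  {"jaw": 0.2,"tx": 0,"ty": 0,"tz": -4,"wx": 0,"wy": 0,"wz": 0},
  {"jaw": 0.5,"tx": 0,"ty": 0,"tz": -3,"wx": 0,"wy": 0,"wz": 0},
  {"jaw": 0.5,"tx": 2,"ty": 2,"tz": -2,"wx": 0,"wy": 0,"wz": 0},
  {"jaw": 0.5,"tx": 2,"ty": 2,"tz": 0,"wx": 0,"wy": 0,"wz": 0},
  {"jaw": 0.5,"tx": 0,"ty": 0,"tz": 0,"wx": 0,"wy": 0,"wz": 0},
  {"jaw": 0.5,"tx": 0,"ty": 0,"tz": 0,"wx": 0,"wy": 0,"wz": 0},
])

```text
clock: 20.6
tcp_pos: [0.4303, 0.1811, 0.3933]
orientation: [-0.0, 0.38, 0.925, -0.0]
wrist_force: [-0.4, 0.9, -0.2]
finger_gap: 0.0641
```

Run:
```python
from h import *
s=get_state();c=eyes.calibration("wrist");i=eyes.read_camera("wrist");j=eyes.read_camera("scene");k=eyes.read_camera("side")
cv2.imwrite("pics/w12.png",i);cv2.imwrite("pics/sc12.png",j);cv2.imwrite("pics/s12.png",k)
t=np.linspace(0,2*np.pi,200)
im=cv2.resize(j[190:420,130:460],None,fx=2.4,fy=2.4,interpolation=cv2.INTER_CUBIC)
for r,z,x,y in [(.095,.07,.430,.1245),(.07,.027,.4308,.1248)]:
    p=(proj("scene",np.c_[x+r*np.cos(t),y+r*np.sin(t),0*t+z])-[130,190]+.5)*2.4
    cv2.polylines(im,[p.astype(int)],True,(0,0,255),1)
cv2.imwrite("pics/o12.png",im)
print(s["clock"],s["tcp_pos"],s["finger_gap"],s["wrist_force"])
```

```text
20.6 [0.43026869 0.18112422 0.39327071] 0.06408103940027443 [-0.39857579  0.88120938 -0.15289264]
```

View pics/o12.png

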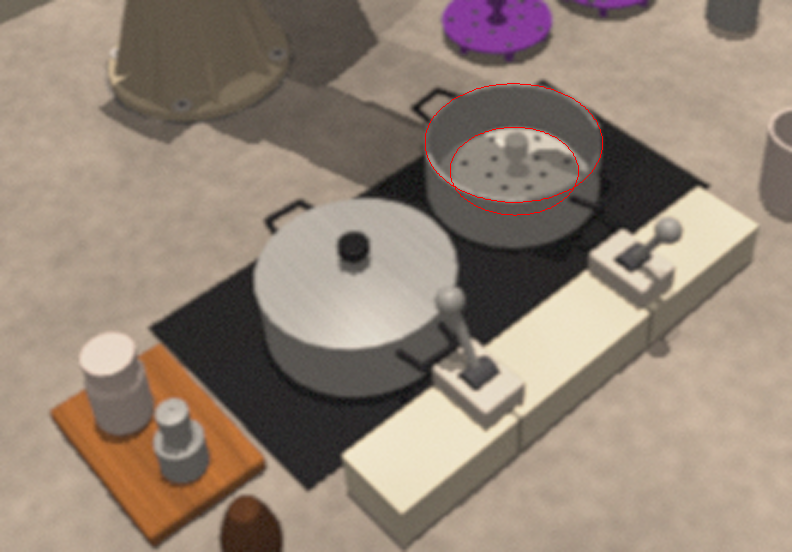

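View pics/w12.png

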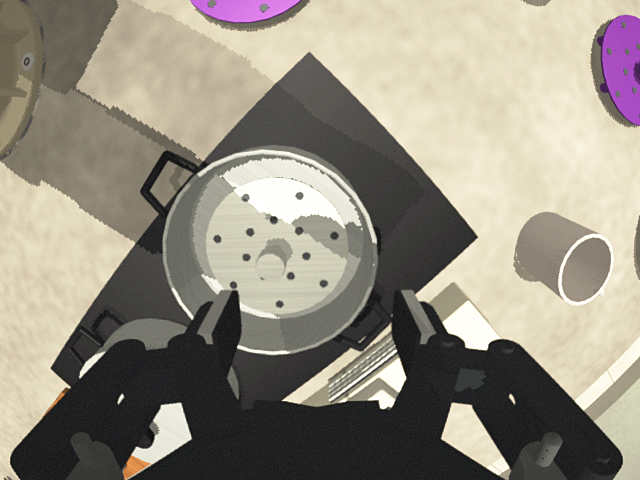

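View pics/s12.png

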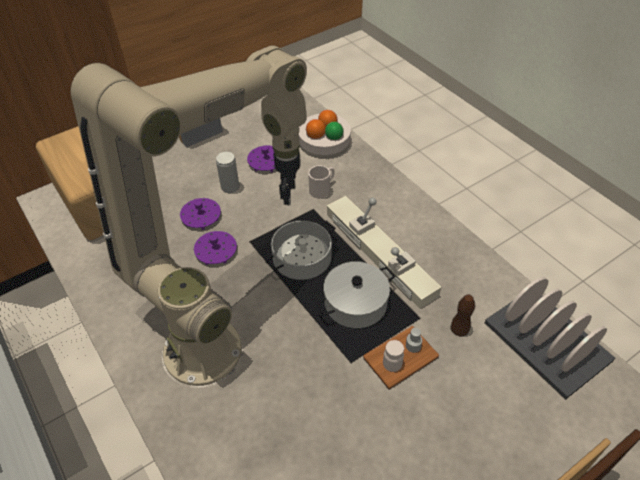

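The plate lies flat in the open pot, the weight stands upright on the board, and the toggles read open side on and lidded side off. The arm is clear of everything.

```bash
python3 -c "
from workcell import env
print(env.hand_in())"
```

```text
the job is handed in; nothing more can be done
None
```

I finished the job and handed it in at about 20.8 s of the 72 s allowed; the hand-in gives no verdict.

- **Cooker weight:** I took it off the aluminium plate by its knob and stood it upright on the free end of the board. The gripper released it at about (0.492, -0.346). It stands clear of the salt jar and inside the board, whose measured centre is about (0.444, -0.347).
- **Steamer plate:** I lowered it into the left (+y) pot, the one without a lid, until it touched the floor at the expected height. It was released about 1 mm from the pot's measured centre. The last pictures show it flat, with an even gap all round.
- **Toggles:** I did not touch them, because they were already right. The lever tips were measured about 38 mm beyond the hinge on the open pot's side (fully on) and about 37 mm towards the robot on the lidded side (fully off). Two cameras agreed on each, and the final pictures look the same.
- **Other objects:** The salt jar, mill, mug and canister were not touched and look unmoved in the last pictures. The purple look-alike plates were left alone.

**Disagreement between cameras:** the scene and side cameras differed by up to about 10 mm on the raw board position and about 12 mm on the raw pot position. I used the wrist-camera measurement for the board. For the pot I matched its outline in the camera pictures: it fitted the scene and wrist views, and was a few millimetres off in the side view. No check failed.

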